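# Angle a frame bar past a guard post into its bay

## Robot

A 6-joint arm with a two-finger parallel gripper is mounted at the origin on a cart in front of the work surface, level with it; the furniture and walls round the work are solid. World frame = base frame: x ahead of the robot, y to its left, z up, the work surface at z = 0. Lengths are in mm, angles in degrees, forces in N, time in s.
With the tool pointing down it reaches from about 325 to 775 mm from the base axis. Payload 9.3 kg.
Tool frame: the origin (TCP) lies on the centre line of the jaws, within the pads' length; the fingertips stand 8 mm ahead of it and the grasp point (between the pads) lies 11 mm behind it (ctrl.tcp_to_tips is the distance from the TCP to the fingertips, in mm); z points along the fingers, x is the direction in which the jaws open and shut, and the axes are right-handed (so a half turn about z gives the same grasp; the last joint's range is limited). The gripper opens to 85 mm and grips with 20 to 120 N. Pads are 22 mm wide; open, the fingers measure 114 mm over their backs; the gripper's body (76 mm by 85 mm) begins 54 mm behind the grasp point. The pads swing forward as they close: fully open they stand 13 mm farther back than shut.
Start: joints at [-73.659, 14.817, 1.232, 76.415, 0, 81.257], TCP at [233.164, -498.128, 239.279] pointing down, gripper open.
Joint ranges: [-174.27, 174.27], [-52.1, 104.24], [-59.71, 78.15], [-110.17, 111.67], [-87.03, 83.33], [-180, 180]. Speed limits (degrees/s): [127.2, 127.2, 159.86, 180, 180, 180].

## Interface

Orientations are given as [roll, pitch, yaw] about the fixed x, y, z axes, in that order (R = Rz(yaw) Ry(pitch) Rx(roll)).
In Python, from rig import observe, eyes, ctrl gives the robot as it stands.
- The arm moves only by the tool arm_command, never from a script. Its argument "commands" is a list of rows, each an object of numbers: "dx", "dy", "dz": the shift along the tool's x, y, z in cm; "ax", "ay", "az": the turn, a rotation vector about the tool's x, y, z in degrees. A call has 1 to 20 rows; each row shifts and turns the pose as measured when the row begins, along the tool's axes as they then stand; what a row does not reach is not made up. A row lasts 1/8 s, in which the tool goes at most 62.5 mm and 10.7 degrees, less where a joint would pass 70% of its speed; a pose out of reach is approached as far as the arm can. A call with a gripper value outside its range is refused whole. "fingers" is the finger opening in cm, from 0 to 8.54, set as the call begins (left out, the last holds). The fingers move at their own pace and stop on an object; "newtons" is the grip in N (left out, the last holds). Time passes only in rows, so rows that do not move let the fingers close. It gives the time, the measured TCP pose, the force and the opening at its end, in the units of the state.
- observe(): the state, without advancing time (a new reading comes with each control period).
- eyes.grab_frame(name): name is "side" or "top" or "wrist"; returns the picture (480x640x3 uint8, red, green, blue); there is no depth.
- eyes.get_calibration(name): a dict with "camera_matrix" (3x3 intrinsics, pixels), "dist_coeffs" ([k1, k2, p1, p2, k3] as OpenCV has them; the pictures are not rectified), "cam_to_world" (4x4, takes a point from camera to world coordinates); the wrist camera has in their place "tool_from_camera" (4x4, takes a point from camera to tool coordinates, whose origin is the TCP and whose axes are the tool frame's). Camera axes: x right, y down, z forward; pixel columns grow to the right and rows downward; lengths in mm; the calibration is good to about 2 mm. A picture is of the moment at which its call begins: read the wrist's pose just before it. get_calibration takes no time and is no camera call.
- ctrl.close_job(): hands the job in, once; it reports no verdict.
Trained networks look in the newest picture that a camera, given by its name, has taken for a name from the list of things; names that differ only in an ending like _2 or _b are one class to them, and where a whole thing is asked for, a point or a joint stands for the part that bears it (a point fixed in the world has none). Each returns a list of dicts, best first, with "score" (0 to 1); they miss things now and then, are a little off and sometimes report something else, mostly with a low value. They report only what shows in the picture. A call takes as long as a camera call.
- eyes.spot_in(camera, target): "xyz" ([x, y, z] in mm, in the coordinates of the camera as it stood for that picture, good to about 4 mm: the middle of the surface that is visible of it).
- eyes.silhouettes(camera, target): "mask" (480x640 bool, what is visible of it).
The state is a dict: "clock": time; "joint_positions": joint angles; "dq": joint speeds; "effort": joint torques, N m; "tcp_pos": TCP position; "tool_rot": TCP orientation; "force": force on the tool from outside, world axes, zero at the start; "moment": the same for the moment, N m; "opening": finger opening in mm.
Only numpy, scipy, OpenCV 4.12 (cv2) and the standard library are available. Lean on these libraries where they do the work, as an engineer would, in place of code of your own. Each camera call takes 0.05 s, during which the arm holds its last target.

## Task

Put the slotted aluminium bar away in the low three-sided bay at the back of the bench, only by pushing it with the fingertips: work its right-hand end (seen from the robot) in behind the upright post while the left-hand end is still out in front of the bay, then swing the left-hand end in, so that the bar finishes lying all along the back fence between the two end stops. The bar must stay flat on the bench the whole time, never gripped, lifted or tipped; push gently and leave the flask, the beaker and the tape roll where they stand.

Things in the scene. Friction and masses are not known exactly. Their poses are not given: they have to be found in the camera images.
- bar: loose slotted aluminium frame bar, 30 (x) x 280 (y, its length) x 30 (z) mm, solid for contact, 0.18 to 0.35 kg. Origin: centre of its underside; y runs to its left-hand end, x to its bay side (at yaw 0 to the bay it is parallel to the fence). Starts in front of the bay, right-hand end still left of the post. Slides with ordinary friction (a few newtons), stays where left
- bar_left_end (a point): centre of the bar's left-hand end face (bar frame: y = +140 mm, 15 mm above its underside)
- bar_right_end (a point): centre of the bar's right-hand end face (bar frame: y = -140 mm, 15 mm above its underside)
- bay: fixed grey bay, no floor, open above and towards the robot. Origin: on the bench, middle of the back fence's inner face; x to the back, y along the fence to the left. Fence 25 mm high, 8 thick. Two end stops 25 mm high reach from it to x = -30 mm, inner faces at y = +165 and -165 (50 mm play for the bar). Seated bar: its centre line at x = -15 mm
- post: fixed upright round steel post, 20 mm diameter (21 at its rubber ring), 50 mm high, in front of the bay's right-hand part. Origin: centre of its foot, 70 mm in front of the fence's inner face (60 mm free between post and fence), 60 to 76 mm right of the bay's middle
- flask: conical glass flask 66 mm across, 105 mm high; a bystander. Origin: centre of its underside
- beaker: glass beaker 61 x 55 mm, 69 mm high; a bystander. Origin: centre of its underside
- tape: flat-lying roll of tape, 66 mm across, 18 mm high; a bystander. Origin: centre of its underside

How it is judged:
By the outcome, as a careful person would: the job done as asked, in the order asked, and still so for the second after the job is handed in, with the robot touching nothing.
It also fails if it takes over 58 s, if anything falls off the work surface, if the arm or the gripper's body presses on something with over 40 N, if the wrist force passes 120 N, or if a joint passes its speed limit or range.

## Working session

There is one attempt and no reset: what is moved stays moved. The work goes in short steps, Python scripts to look and compute and a tool call to move; the robot and the scene stay as the last step left them, time stands still between calls to the robot, and variables do not carry over. Pictures are saved under pics/ and viewed, and the job is handed in when it is done.

Besides the shell and the picture viewer there is one more tool, called after "Emit:" as a command line: name --argument value ..., lists and objects as JSON in quotes. arm_command: Moves the arm, as the interface text tells. Its arguments: {"type":"object","properties":{"commands":{"type":"array"},"fingers":{"type":"number"},"newtons":{"type":"number"}},"required":["commands"]}

```bash
ls; mkdir -p pics; python3 - <<'E'
from rig import observe, eyes, ctrl
import cv2,numpy as np
s=observe();print(s)
for n in("side","top"):
    f=eyes.grab_frame(n);cv2.imwrite(f"pics/{n}0.png",f[:,:,::-1])
    c=eyes.get_calibration(n);T=np.array(c["cam_to_world"]);print(n,T.round(2).tolist(),c["camera_matrix"],c["dist_coeffs"])
    for t in("bar","bay","post","flask","beaker","tape","bar_left_end","bar_right_end"):
        for r in eyes.spot_in(n,t)[:2]:
            p=T@np.r_[r["xyz"],1];print(n,t,r["score"],p[:3].round(1))
print(ctrl.tcp_to_tips)
E
```

```text
pics
{'clock': 0.0, 'joint_positions': array([-7.36600713e+01,  1.48517662e+01,  1.18968189e+00,  7.64153954e+01,
        1.87833447e-03,  8.12600257e+01]), 'dq': array([ 0.01815276, -0.02129842,  0.1333889 , -0.05995567,  0.06589815,
       -0.09932846]), 'effort': array([-7.57659218e-04, -5.55644774e+01,  3.44527602e+01,  1.39541278e-02,
       -3.20560321e-04, -2.01326571e-06]), 'tcp_pos': array([ 233.09302475, -497.87128228,  238.65610874]), 'tool_rot': array([-1.79986370e+02,  7.62945990e-02, -6.49200892e+01]), 'force': array([ 0.0532812 , -0.22939337,  0.68787511]), 'moment': array([0.01301905, 0.04248693, 0.02932182]), 'opening': 85.38792778776997}
side [[0.98, -0.12, 0.18, 375.77], [-0.21, -0.61, 0.76, -813.67], [0.02, -0.78, -0.62, 696.02], [0.0, 0.0, 0.0, 1.0]] [[482.22086341   0.         314.27252575]
 [  0.         482.22086341 241.15107959]
 [  0.           0.           1.        ]] [-0.05425227  0.          0.          0.          0.        ]
side bar 0.97 [478.9  17.4  26.6]
side bay 0.97 [673.6 -73.5  17.7]
side post 0.71 [ 602.7 -116.1   34.7]
side flask 0.76 [ 459.4 -314.7   47.5]
side flask 0.44 [674.8 -72.   15.3]
side beaker 0.82 [ 615.1 -364.5   44.5]
side tape 0.74 [607.1 330.8  18.1]
side bar_left_end 0.7 [480.9  18.5  26.2]
side bar_right_end 0.8 [477.6  16.3  29. ]
top [[-0.02, -0.98, 0.19, 315.88], [-1.0, 0.03, 0.02, -38.93], [-0.02, -0.19, -0.98, 1320.08], [0.0, 0.0, 0.0, 1.0]] [[555.91922708   0.         319.50809852]
 [  0.         555.91922708 230.8025361 ]
 [  0.           0.           1.        ]] [-0.05276004  0.          0.          0.          0.        ]
top bar 0.96 [481.1  53.1  30.4]
top post 0.42 [ 607.9 -107.2   44.8]
top flask 0.96 [ 457.4 -293.8   34.9]
top beaker 0.63 [ 615.8 -366.7   28.9]
top tape 0.9 [614.8 344.9  21.6]
top bar_left_end 0.91 [480.4  47.9  29.4]
top bar_left_end 0.52 [ 453.7 -293.8   34.9]
top bar_right_end 0.57 [478.1  46.7  28.5]
8.0
```

View pics/top0.png

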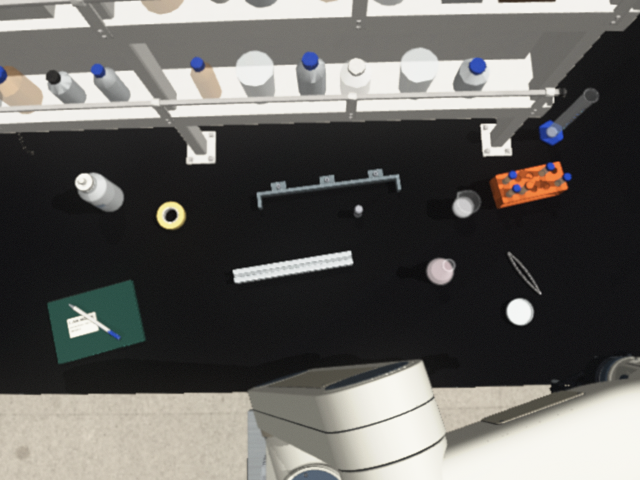

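View pics/side0.png

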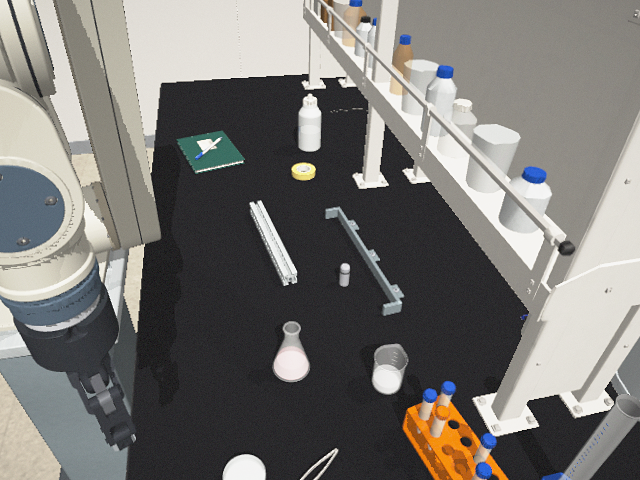

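```bash
cat > h.py <<'E'
from rig import observe, eyes, ctrl
import cv2,numpy as np
def cal(n):
    c=eyes.get_calibration(n);return np.array(c["camera_matrix"]),np.array(c["dist_coeffs"]),np.array(c["cam_to_world"])
def p2w(n,uv,z):
    K,D,T=cal(n);u=cv2.undistortPoints(np.array(uv,float).reshape(-1,1,2),K,D).reshape(-1,2)
    d=np.c_[u,np.ones(len(u))]@T[:3,:3].T;o=T[:3,3];return o+d*((z-o[2])/d[:,2:3])
def w2p(n,X):
    K,D,T=cal(n);Ti=np.linalg.inv(T);X=np.array(X,float).reshape(-1,3)
    return cv2.projectPoints(X,cv2.Rodrigues(Ti[:3,:3])[0],Ti[:3,3],K,D)[0].reshape(-1,2)
def boxc(x,y,yaw,L=280,W=30,H=30):
    a=np.radians(yaw);R=np.array([[np.cos(a),-np.sin(a)],[np.sin(a),np.cos(a)]])
    P=np.array([[sx*W/2,sy*L/2] for sx in(-1,1) for sy in(-1,1)])@R.T+[x,y]
    return np.r_[np.c_[P,np.zeros(4)],np.c_[P,H*np.ones(4)]]
def fitbar(n,mask,x0):
    # fit silhouette by IoU using soft mask
    from scipy.optimize import minimize
    S=4
    ys,xs=np.where(mask);x1,x2,y1,y2=xs.min()-15,xs.max()+15,ys.min()-15,ys.max()+15
    m=mask[y1:y2,x1:x2].astype(np.float32)
    def cost(p):
        q=w2p(n,boxc(*p));hull=cv2.convexHull(q.astype(np.float32)).reshape(-1,2)
        im=np.zeros(((y2-y1)*S,(x2-x1)*S),np.uint8)
        cv2.fillPoly(im,[np.round(((hull-[x1,y1]+.5)*S-.5)*16).astype(np.int32)],255,shift=4)
        r=cv2.resize(im,(x2-x1,y2-y1),interpolation=cv2.INTER_AREA)/255.
        return np.abs(r-m).sum()/m.sum()
    best=None
    for dy in(-8,0,8):
        r=minimize(cost,np.array(x0)+[0,0,dy],method="Nelder-Mead",options=dict(initial_simplex=np.array(x0)+[0,0,dy]+np.array([[0,0,0],[8,0,0],[0,8,0],[0,0,4]]),xatol=.05,fatol=1e-4))
        if best is None or r.fun<best.fun: best=r
    return best.x,best.fun
def bar(n="top",x0=None,grab=True):
    if grab: eyes.grab_frame(n)
    r=eyes.silhouettes(n,"bar")
    if not r: return None
    m=r[0]["mask"]
    if x0 is None:
        ys,xs=np.where(m);P=p2w(n,np.c_[xs,ys][::7],25)[:,:2];c=P.mean(0)
        v=np.linalg.svd(P-c,full_matrices=False)[2][0];v=v*np.sign(v[1]);x0=[c[0],c[1],np.degrees(np.arctan2(-v[0],v[1]))]
    p,e=fitbar(n,m,x0);return p,e,r[0]["score"]
E
python3 - <<'E'
from h import *
for n in("top","side"):
    f=eyes.grab_frame(n)
    b=bar(n,grab=False);print(n,b)
    if n=="top":
        z=cv2.resize(f[150:300,210:430],None,fx=3.6,fy=3.6,interpolation=cv2.INTER_CUBIC)
    else:
        z=cv2.resize(f[190:330,230:420],None,fx=4,fy=4,interpolation=cv2.INTER_CUBIC)
    cv2.imwrite(f"pics/{n}_z.png",z[:600,:,::-1])
E
```

```text
top (array([478.43419204,  45.15941673,   7.64772875]), np.float64(0.06357599578952083), 0.66)
side (array([477.21054282,  47.62788393,   7.81599265]), np.float64(0.05545119265568204), 0.73)
```

View pics/top_z.png

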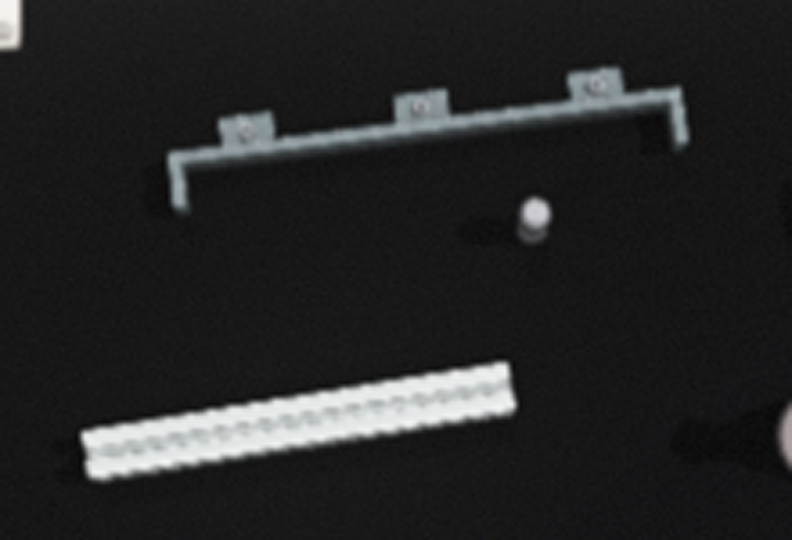

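View pics/side_z.png

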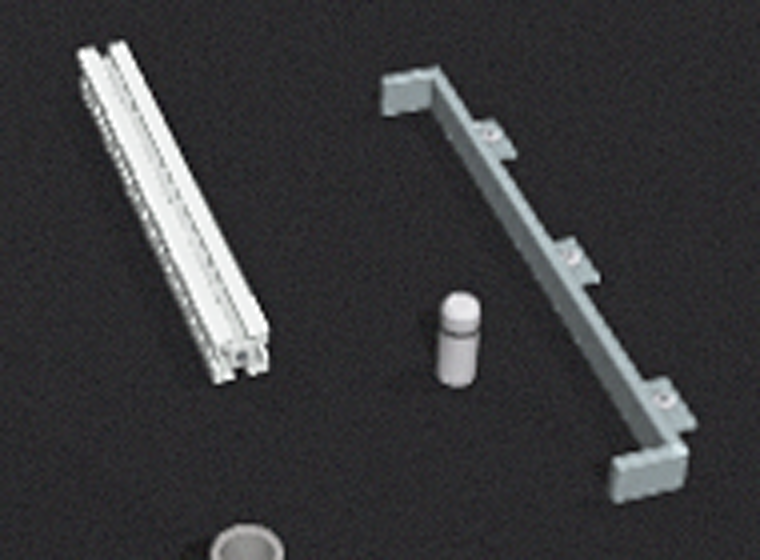

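```bash
python3 - <<'E'
from h import *
f=lambda a,b:(210+a/3.6-.36,150+b/3.6-.36)
g=lambda a,b:(230+a/4-.37,190+b/4-.37)
A=p2w("top",[f(188,161),f(668,101),f(186,210),f(678,148)],25);print("bay top",A.round(1))
print(p2w("top",[f(535,212)],50))
d=A[0]-A[1];print(np.hypot(*d[:2]),np.degrees(np.arctan2(-d[0],d[1])),(A[0]+A[1])[:2]/2)
B=p2w("side",[g(435,70),g(684,450)],25);print("side corner fence (back outer?)",B.round(1))
print("post foot side",p2w("side",[g(457,380)],0), p2w("side",[g(460,296)],50))
def tri(t,s):
    P=[]
    for n,uv in(("top",t),("side",s)):
        a=p2w(n,[uv],0)[0];o=cal(n)[2][:3,3];P.append((o,(a-o)/np.linalg.norm(a-o)))
    M=sum(np.eye(3)-np.outer(d,d) for o,d in P);b=sum((np.eye(3)-np.outer(d,d))@o for o,d in P);x=np.linalg.solve(M,b)
    return x,[np.linalg.norm((np.eye(3)-np.outer(d,d))@(x-o)) for o,d in P]
print(tri((562,93),(566,247)))
print("shelf edge at z", [p2w("top",[(300,125),(160,132),(500,108)],z).round(0).tolist() for z in (150,200,250,300)])
print("bk",tri(f(668,95),g(684,450)))
E
```

```text
bay top [[ 654.5  117.9   25. ]
 [ 687.3 -204.4   25. ]
 [ 620.8  119.3   25. ]
 [ 654.6 -209.4   25. ]]
[[ 607.59376049 -111.19544288   50.        ]]
323.9116067643956 5.815522678475513 [670.86117839 -43.23449595]
side corner fence (back outer?) [[ 657.   129.9   25. ]
 [ 694.1 -208.7   25. ]]
post foot side [[ 606.603621   -114.37358111    0.        ]] [[ 607.68403642 -104.98508911   50.        ]]
(array([ 742.65481958, -475.40294614,  368.82980732]), [np.float64(0.08710895514932464), np.float64(0.0871089551496502)])
shelf edge at z [[[779.0, 17.0, 150.0], [773.0, 332.0, 150.0], [807.0, -431.0, 150.0]], [[759.0, 15.0, 200.0], [753.0, 316.0, 200.0], [786.0, -415.0, 200.0]], [[739.0, 13.0, 250.0], [734.0, 300.0, 250.0], [765.0, -398.0, 250.0]], [[720.0, 10.0, 300.0], [714.0, 285.0, 300.0], [744.0, -381.0, 300.0]]]
bk (array([ 694.18277791, -205.37805806,   21.15123535]), [np.float64(1.5842823414655187), np.float64(1.5842823414657587)])
```

```bash
python3 - <<'E'
from h import *
f=eyes.grab_frame("side")
cv2.imwrite("pics/side_r.png",cv2.resize(f[0:480,290:640],None,fx=1.6,fy=1.25)[:600,:,::-1])
E
```

```text
(no output)
```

View pics/side_r.png

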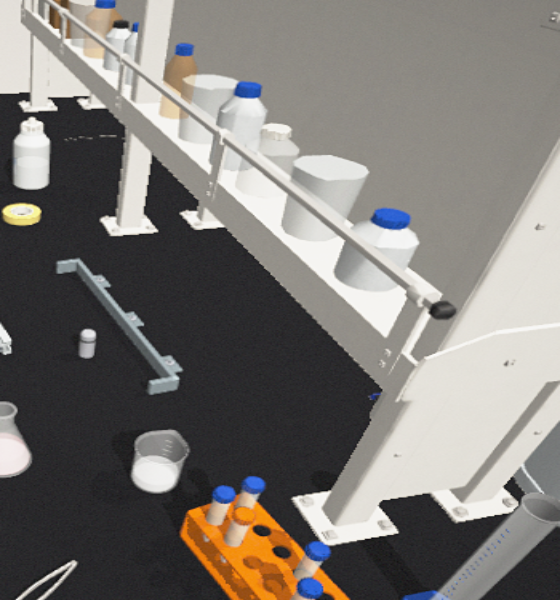

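Emit:
arm_command --commands '[{"dx":-3.16,"dy":-3.34},{"dx":-3.16,"dy":-3.34},{"dx":-3.16,"dy":-3.34},{"dx":-3.16,"dy":-3.34},{"dx":-3.16,"dy":-3.34},{"dx":-3.16,"dy":-3.34},{"dx":-3.16,"dy":-3.34},{"dx":-3.16,"dy":-3.34},{"dx":-3.16,"dy":-3.34},{"dx":-3.16,"dy":-3.34},{"dx":-3.16,"dy":-3.34},{"dx":-3.16,"dy":-3.34},{"dz":2,"az":-10.2},{"dz":2,"az":-10.2},{"dz":2,"az":-10.2},{"dz":2,"az":-10.2},{"dz":2,"az":-10.2},{"az":-10.2},{"az":-10.2},{"az":-10.2}]'

```text
validation failed for argument at $.co...
```

Emit:
arm_command --commands '[{"az":-10.2},{"az":-10.2},{"az":-10.2},{"az":-10.2},{"az":-10.2},{"az":-10.2},{"az":-10.2}]'

```text
validation failed for argument at $.co...
```

Emit:
arm_command --commands '[{"dx":-3.16,"dy":-3.34,"dz":0,"ax":0,"ay":0,"az":0}]'

```text
clock: 1.27
tcp_pos: [249.6, -456.7, 238.5]
tool_rot: [180.0, 0.0, -65.1]
force: [0.3, 0.6, 0.0]
opening: 85.3
```

Emit:
arm_command --commands '[{"dx":-3.5,"dy":-3.7,"dz":0,"ax":0,"ay":0,"az":0},{"dx":-3.5,"dy":-3.7,"dz":0,"ax":0,"ay":0,"az":0},{"dx":-3.5,"dy":-3.7,"dz":0,"ax":0,"ay":0,"az":0},{"dx":-3.5,"dy":-3.7,"dz":0,"ax":0,"ay":0,"az":0},{"dx":-3.5,"dy":-3.7,"dz":0,"ax":0,"ay":0,"az":0},{"dx":-3.5,"dy":-3.7,"dz":0,"ax":0,"ay":0,"az":0},{"dx":-3.5,"dy":-3.7,"dz":0,"ax":0,"ay":0,"az":0},{"dx":-3.5,"dy":-3.7,"dz":0,"ax":0,"ay":0,"az":0},{"dx":-3.5,"dy":-3.7,"dz":0,"ax":0,"ay":0,"az":0},{"dx":-3.5,"dy":-3.7,"dz":0,"ax":0,"ay":0,"az":0},{"dx":0,"dy":0,"dz":2,"ax":0,"ay":0,"az":-10.2},{"dx":0,"dy":0,"dz":2,"ax":0,"ay":0,"az":-10.2},{"dx":0,"dy":0,"dz":2,"ax":0,"ay":0,"az":-10.2},{"dx":0,"dy":0,"dz":2,"ax":0,"ay":0,"az":-10.2},{"dx":0,"dy":0,"dz":2,"ax":0,"ay":0,"az":-10.2},{"dx":0,"dy":0,"dz":0,"ax":0,"ay":0,"az":-10.2},{"dx":0,"dy":0,"dz":0,"ax":0,"ay":0,"az":-10.2},{"dx":0,"dy":0,"dz":0,"ax":0,"ay":0,"az":-10.2}]'

```text
clock: 3.52
tcp_pos: [443.8, 35.2, 136.9]
tool_rot: [179.8, -0.3, 19.3]
force: [0.3, -0.5, 1.2]
opening: 85.3
```

Emit:
arm_command --commands '[{"dx":0,"dy":0,"dz":0,"ax":0,"ay":0,"az":-10.2},{"dx":0,"dy":0,"dz":0,"ax":0,"ay":0,"az":-10.2},{"dx":0,"dy":0,"dz":0,"ax":0,"ay":0,"az":-10.2},{"dx":0,"dy":0,"dz":0,"ax":0,"ay":0,"az":-10.2},{"dx":0,"dy":0,"dz":0,"ax":0,"ay":0,"az":-10.2},{"dx":0,"dy":0,"dz":0,"ax":0,"ay":0,"az":-10.2},{"dx":0,"dy":0,"dz":0,"ax":0,"ay":0,"az":-10.2},{"dx":0,"dy":0,"dz":0,"ax":0,"ay":0,"az":-10.2}]'

```text
clock: 4.53
tcp_pos: [444.1, 35.2, 137.6]
tool_rot: [179.6, 0.2, 103.6]
force: [0.1, -0.2, -0.2]
opening: 85.5
```

Emit:
arm_command --commands '[{"dx":-1.8,"dy":-1.3,"dz":2,"ax":0,"ay":0,"az":5.9},{"dx":0,"dy":0,"dz":3,"ax":0,"ay":0,"az":0},{"dx":0,"dy":0,"dz":3,"ax":0,"ay":0,"az":0},{"dx":0,"dy":0,"dz":0,"ax":0,"ay":0,"az":0}]'

```text
clock: 5.03
tcp_pos: [437.2, 13.7, 56.7]
tool_rot: [179.4, 0.2, 97.8]
force: [0.9, 0.0, 1.0]
opening: 85.3
```

```bash
cat > st.py <<'E'
from h import *
import sys
s=observe();print(s["clock"],s["tcp_pos"].round(1),s["tool_rot"].round(1),s["force"].round(1),s["opening"].round(1))
k=sys.argv[1]
f=eyes.grab_frame("side");b=bar("side",grab=False);print("side",b)
r=cv2.resize(f[130:370,180:500],None,fx=2.5,fy=2.5,interpolation=cv2.INTER_CUBIC)[:,:,::-1];cv2.imwrite(f"pics/s{k}.png",r)
B0=np.array([671,-43.5]);a=np.radians(5.8)
if b is not None:
    d=b[0][:2]-B0;print("bay frame",(np.cos(a)*d[0]+np.sin(a)*d[1]).round(1),(-np.sin(a)*d[0]+np.cos(a)*d[1]).round(1),(b[0][2]-5.8).round(1))
if len(sys.argv)>2:
    f=eyes.grab_frame(sys.argv[2]);cv2.imwrite(f"pics/{sys.argv[2]}{k}.png",f[:,:,::-1])
    if sys.argv[2]=="top": print("top",bar("top",grab=False))
E
python3 st.py 1 wrist
```

```text
Traceback (most recent call last):
  File "st.py", line 3, in <module>
    s=observe();print(s["clock"],s["tcp_pos"].round(1),s["tool_rot"].round(1),s["force"].round(1),s["opening"].round(1))
                                                                                                  ^^^^^^^^^^^^^^^^^^
AttributeError: 'float' object has no attribute 'round'
```

```bash
sed -i 's/s\["opening"\].round(1)/s["opening"]/' st.py; python3 st.py 1 wrist
```

```text
5.025 [437.2  13.7  56.7] [179.4   0.2  97.8] [0.9 0.  1. ] 85.31427089425998
side (array([492.07817862, -84.97186717,   4.92396101]), np.float64(0.5481650696956236), 0.91)
bay frame -182.2 -23.2 -0.9
```

View pics/s1.png

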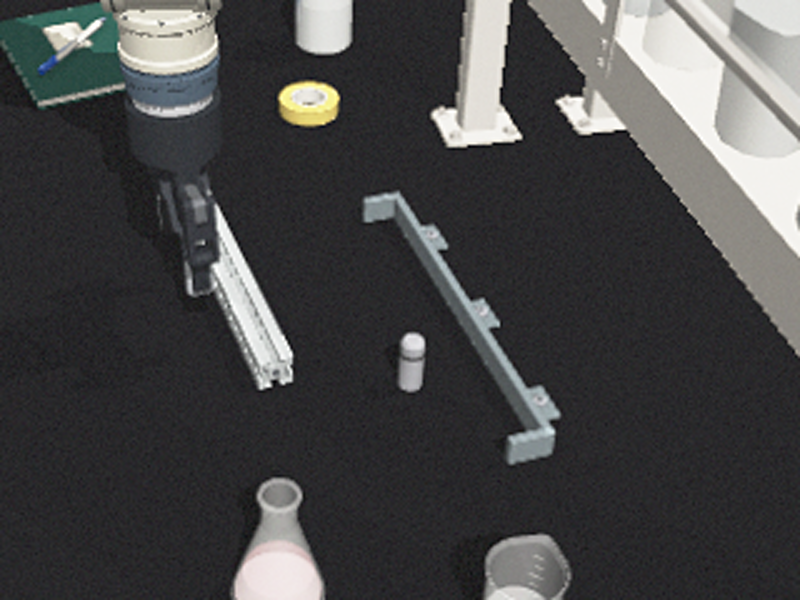

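View pics/wrist1.png

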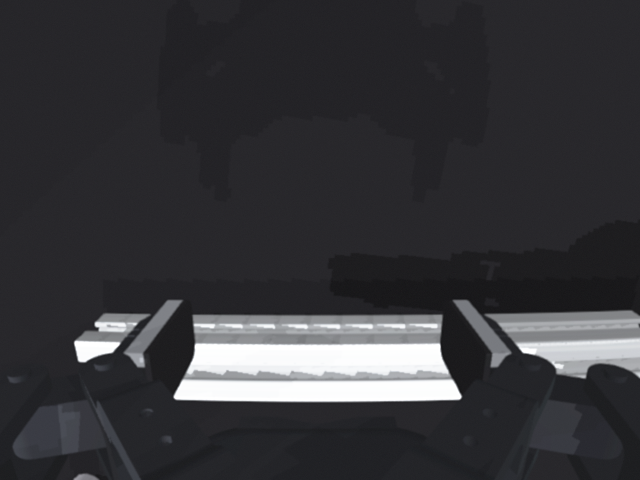

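```bash
python3 - <<'E'
from h import *
c=eyes.get_calibration("wrist");T=np.array(c["tool_from_camera"]);Ti=np.linalg.inv(T);print(T.round(2).tolist())
for z in(8,-5):
  P=np.array([[sx*42.7,sy*11,z] for sx in(-1,1) for sy in(-1,1)],float)
  print(z,cv2.projectPoints(P,cv2.Rodrigues(Ti[:3,:3])[0],Ti[:3,3],np.array(c["camera_matrix"]),np.array(c["dist_coeffs"]))[0].reshape(-1,2).round(0).tolist())
E
```

```text
[[1.0, -0.0, 0.0, 0.12], [0.0, 0.96, 0.26, -64.92], [-0.0, -0.26, 0.96, -134.67], [0.0, 0.0, 0.0, 1.0]]
8 [[200.0, 277.0], [204.0, 331.0], [433.0, 277.0], [428.0, 331.0]]
-5 [[189.0, 291.0], [195.0, 349.0], [443.0, 291.0], [438.0, 349.0]]
```

```bash
cat >> h.py <<'E'
from scipy.spatial.transform import Rotation as Ro
def w2wrist(X,s):
    c=eyes.get_calibration("wrist");T=np.array(c["tool_from_camera"])
    W=np.eye(4);W[:3,:3]=Ro.from_euler("xyz",s["tool_rot"],degrees=True).as_matrix();W[:3,3]=s["tcp_pos"]
    Ti=np.linalg.inv(W@T)
    return cv2.projectPoints(np.array(X,float),cv2.Rodrigues(Ti[:3,:3])[0],Ti[:3,3],np.array(c["camera_matrix"]),np.array(c["dist_coeffs"]))[0].reshape(-1,2)
E
python3 - <<'E'
from h import *
s=observe()
print(w2wrist(boxc(477.8,46.4,7.7),s).round(0).tolist())
E
```

```text
[[101.0, 309.0], [628.0, 308.0], [110.0, 359.0], [616.0, 357.0], [70.0, 338.0], [668.0, 335.0], [82.0, 393.0], [652.0, 388.0]]
```

Emit:
arm_command --commands '[{"dx":0,"dy":0,"dz":2.5,"ax":0,"ay":0,"az":0},{"dx":0,"dy":0,"dz":2.2,"ax":0,"ay":0,"az":0},{"dx":0,"dy":0.2,"dz":0.2,"ax":0,"ay":0,"az":0},{"dx":0,"dy":0.6,"dz":0,"ax":0,"ay":0,"az":0},{"dx":0,"dy":0.6,"dz":0,"ax":0,"ay":0,"az":0},{"dx":0,"dy":0.5,"dz":0,"ax":0,"ay":0,"az":0}]'

```text
clock: 5.92
tcp_pos: [464.2, 15.8, 16.2]
tool_rot: [178.5, 0.5, 97.8]
force: [-1.5, -0.4, -0.5]
opening: 85.1
```

```bash
python3 st.py 2 wrist
```

```text
5.925 [464.2  15.8  16.2] [178.5   0.5  97.8] [-1.5 -0.4 -0.5] 85.07414411482509
side (array([ 498.52734855, -143.08917582,   -1.46757467]), np.float64(0.6713352007469654), 0.93)
bay frame -181.7 -81.6 -7.3
```

View pics/s2.png

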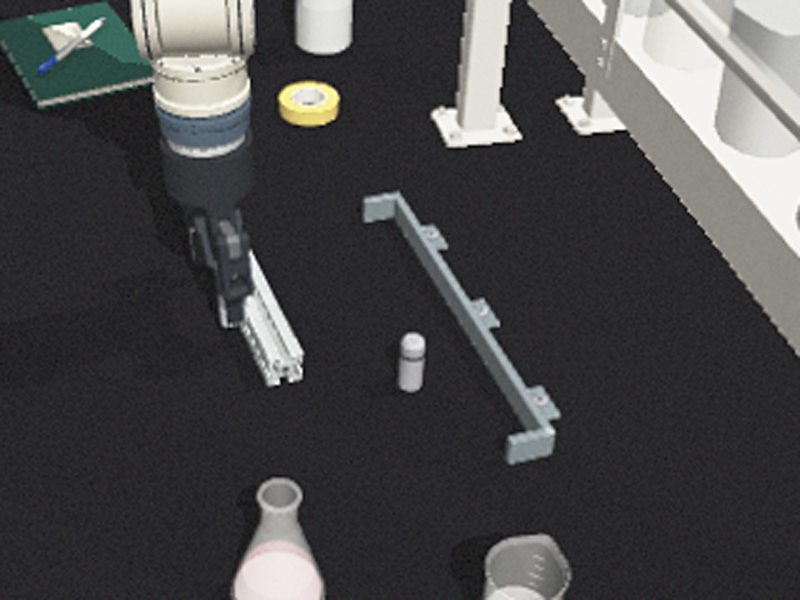

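View pics/wrist2.png

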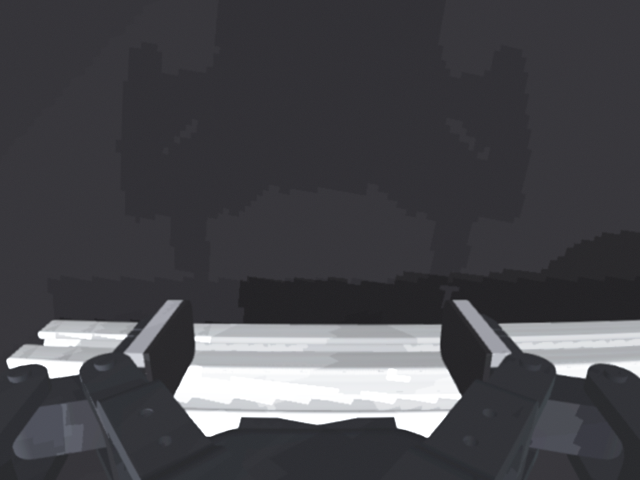

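Emit:
arm_command --commands '[{"dx":0,"dy":-0.4,"dz":0.3,"ax":1.5,"ay":0,"az":0},{"dx":0,"dy":0,"dz":0.8,"ax":0,"ay":0,"az":0},{"dx":0,"dy":0.1,"dz":0,"ax":0,"ay":0,"az":0}]'

```text
clock: 6.45
tcp_pos: [461.0, 15.2, 4.0]
tool_rot: [-179.9, 0.5, 97.8]
force: [-0.8, 0.0, -0.1]
opening: 85.0
```

```bash
python3 - <<'E'
from h import *
s=observe();print(s["tcp_pos"],s["tool_rot"],s["force"])
f=eyes.grab_frame("top");cv2.imwrite("pics/t3.png",cv2.resize(f[150:330,200:440],None,fx=3.3,fy=3.3)[:,:,::-1])
r=eyes.silhouettes("top","bar");print([(x["score"],x["mask"].sum()) for x in r])
E
```

```text
[460.96372966  15.24186102   3.97336735] [-179.88029679    0.47883085   97.81442284] [-0.83665774  0.02895609 -0.11876141]
[(0.64, np.int64(594))]
```

View pics/t3.png

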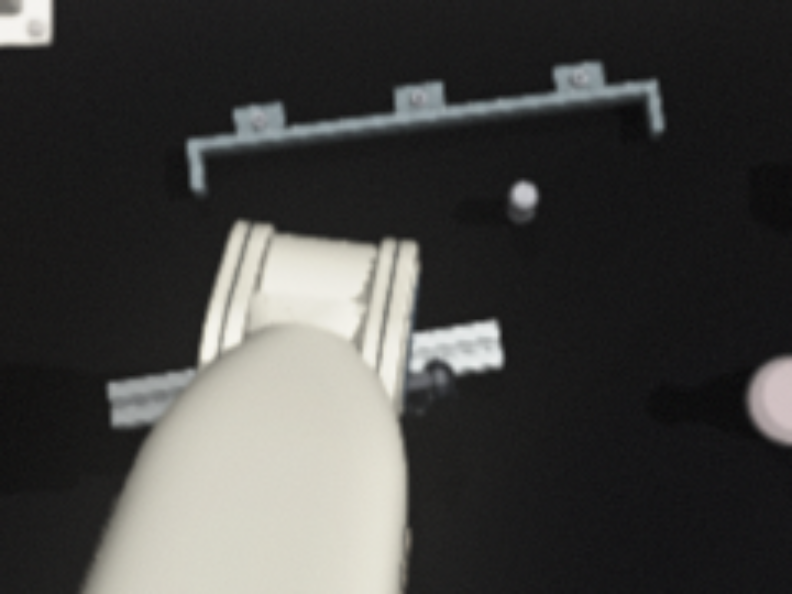

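Emit:
arm_command --commands '[{"dx":-0.02,"dy":0.62,"dz":0,"ax":0,"ay":0,"az":-1.7},{"dx":-0.02,"dy":0.62,"dz":0,"ax":0,"ay":0,"az":-1.7},{"dx":-0.02,"dy":0.62,"dz":0,"ax":0,"ay":0,"az":-1.7},{"dx":-0.02,"dy":0.62,"dz":0,"ax":0,"ay":0,"az":-1.7},{"dx":-0.02,"dy":0.62,"dz":0,"ax":0,"ay":0,"az":-1.7},{"dx":-0.02,"dy":0.62,"dz":0,"ax":0,"ay":0,"az":-1.7}]'

```text
clock: 7.3
tcp_pos: [499.9, 22.2, 4.5]
tool_rot: [-179.8, 0.5, 108.7]
force: [-2.7, -1.3, 2.1]
opening: 85.2
```

```bash
cat > t.py <<'E'
from h import *
import sys
s=observe();print(s["tcp_pos"],s["tool_rot"],s["force"])
f=eyes.grab_frame("top");cv2.imwrite(f"pics/t{sys.argv[1]}.png",cv2.resize(f[150:330,200:440],None,fx=3.3,fy=3.3,interpolation=cv2.INTER_CUBIC)[:,:,::-1])
E
cat > e.py <<'E'
# args: zoom px of left end, right end top centres (or nan)
from h import *
import sys
v=[float(a) for a in sys.argv[1:5]]
uv=[(200+v[i]/3.3-.35,150+v[i+1]/3.3-.35) for i in(0,2)]
P=p2w("top",uv,30)[:,:2];B0=np.array([671,-43.5]);a=np.radians(5.8);R=np.array([[np.cos(a),np.sin(a)],[-np.sin(a),np.cos(a)]])
d=P[0]-P[1];print("world ends",P.round(1).tolist(),"len",np.hypot(*d).round(1),"ctr",P.mean(0).round(1),"yaw",np.degrees(np.arctan2(-d[0],d[1])).round(1))
print("bay ends",((P-B0)@R.T).round(1).tolist())
E
python3 e.py 110 404 501 344; python3 t.py 4
```

```text
world ends [[467.6, 185.6], [503.7, -92.7]] len 280.6 ctr [485.6  46.5] yaw 7.4
bay ends [[-179.3, 248.5], [-171.4, -32.0]]
[499.90882603  22.18562016   4.53093199] [-179.78742355    0.4854876   108.7144108 ] [-2.66024998 -1.31206942  2.10945173]
```

View pics/t4.png

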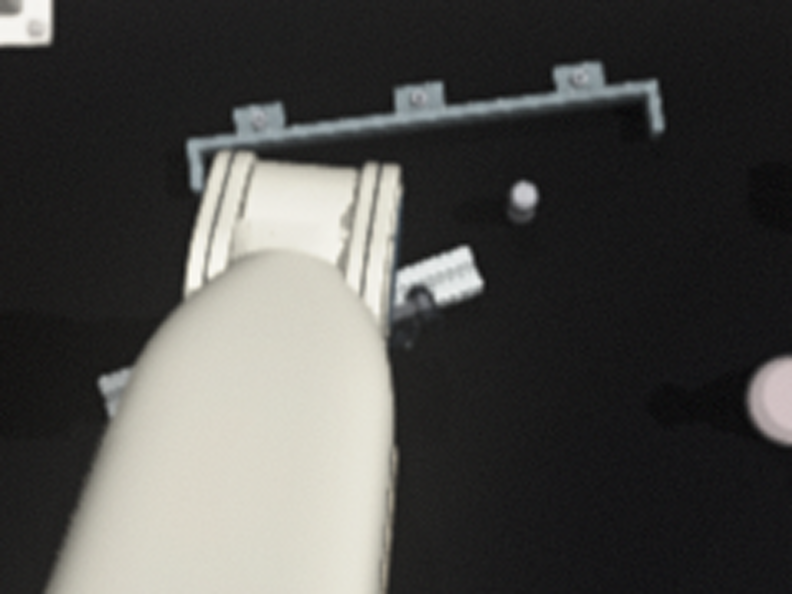

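Emit:
arm_command --commands '[{"dx":-0.02,"dy":0.57,"dz":0,"ax":0,"ay":0,"az":-1.5},{"dx":-0.02,"dy":0.57,"dz":0,"ax":0,"ay":0,"az":-1.5},{"dx":-0.02,"dy":0.57,"dz":0,"ax":0,"ay":0,"az":-1.5},{"dx":-0.02,"dy":0.57,"dz":0,"ax":0,"ay":0,"az":-1.5},{"dx":-0.02,"dy":0.57,"dz":0,"ax":0,"ay":0,"az":-1.5},{"dx":-0.02,"dy":0.5,"dz":0,"ax":0,"ay":0,"az":-1.5}]'

```text
clock: 8.1
tcp_pos: [534.1, 34.7, 4.5]
tool_rot: [-179.7, 0.5, 118.4]
force: [-2.0, -1.4, 2.0]
opening: 85.1
```

```bash
python3 e.py 110 393 475 270; python3 t.py 5
```

```text
world ends [[475.4, 185.6], [557.6, -75.8]] len 274.1 ctr [516.5  54.9] yaw 17.5
bay ends [[-171.4, 247.7], [-116.1, -20.7]]
[534.07578002  34.74391656   4.49331775] [-179.73434935    0.47258294  118.40445624] [-1.95726073 -1.42020735  1.95503355]
```

View pics/t5.png

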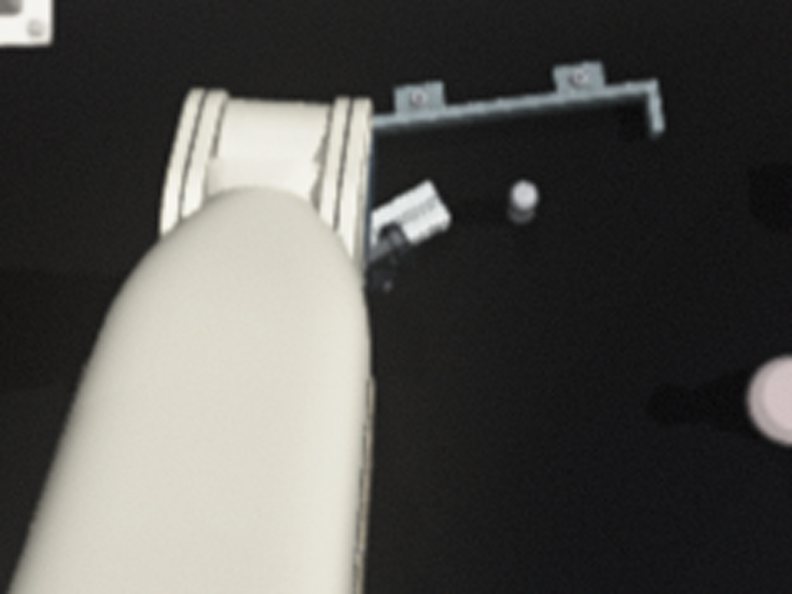

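```bash
python3 - <<'E'
from h import *
u=(200+440/3.3-.35,150+202/3.3-.35);P=p2w("top",[u],30)[0,:2];print(P)
post=np.array([607.2,-111.5])
for phi in (26.5,28.4):
    a=np.radians(phi);n=np.array([np.cos(a),np.sin(a)]);r=np.array([np.sin(a),-np.cos(a)])
    print(phi,"axis offset behind post",(P-post)@n,"s",(P-post)@r,"ctr",P-140*r,"L",P-280*r)
E
```

```text
[608.07390391 -52.1303344 ]
26.5 axis offset behind post 27.27270159790558 s -52.74201976908426 ctr [545.60621008  73.16047623] L [483.13851624 198.45128685]
28.4 axis offset behind post 29.006378575357004 s -51.80879176080009 ctr [541.48651464  71.0204658 ] L [474.89912537 194.171266  ]
```

Emit:
arm_command --commands '[{"dx":0,"dy":-1.5,"dz":0,"ax":0,"ay":0,"az":0},{"dx":0,"dy":-0.8,"dz":-3,"ax":0,"ay":0,"az":0},{"dx":0,"dy":0,"dz":-4.5,"ax":0,"ay":0,"az":0},{"dx":4.1,"dy":0.88,"dz":0,"ax":0,"ay":0,"az":0},{"dx":4.1,"dy":0.88,"dz":0,"ax":0,"ay":0,"az":0},{"dx":4.1,"dy":0.88,"dz":0,"ax":0,"ay":0,"az":0},{"dx":4.1,"dy":0.88,"dz":0,"ax":0,"ay":0,"az":0},{"dx":4.1,"dy":0.88,"dz":0,"ax":0,"ay":0,"az":0},{"dx":0,"dy":0,"dz":0,"ax":0,"ay":0,"az":10},{"dx":0,"dy":0,"dz":0,"ax":0,"ay":0,"az":10},{"dx":0,"dy":0,"dz":0,"ax":0,"ay":0,"az":10},{"dx":0,"dy":0,"dz":0,"ax":0,"ay":0,"az":10},{"dx":0,"dy":0,"dz":0,"ax":0,"ay":0,"az":10},{"dx":0,"dy":0,"dz":0,"ax":0,"ay":0,"az":10},{"dx":0,"dy":0,"dz":0,"ax":0,"ay":0,"az":10},{"dx":0,"dy":0,"dz":0,"ax":0,"ay":0,"az":10},{"dx":0,"dy":0,"dz":0,"ax":0,"ay":0,"az":10}]' --fingers 0 --newtons 30

```text
clock: 10.28
tcp_pos: [441.4, 224.1, 79.8]
tool_rot: [179.7, 0.1, 25.4]
force: [0.6, -0.4, 0.2]
opening: 0.3
```

```bash
python3 t.py 6;python3 st.py 6
```

```text
[441.44681258 224.10403052  79.82992456] [1.79741336e+02 7.89156321e-02 2.53933230e+01] [ 0.55956874 -0.43730989  0.21401248]
10.325 [441.4 224.1  79.8] [1.797e+02 1.000e-01 2.490e+01] [ 0.5  0.3 -0.1] 0.31594368418101826
side (array([544.13833141,  72.05080513,  28.30354478]), np.float64(0.07116412998765939), 0.95)
bay frame -114.5 127.8 22.5
```

View pics/t6.png

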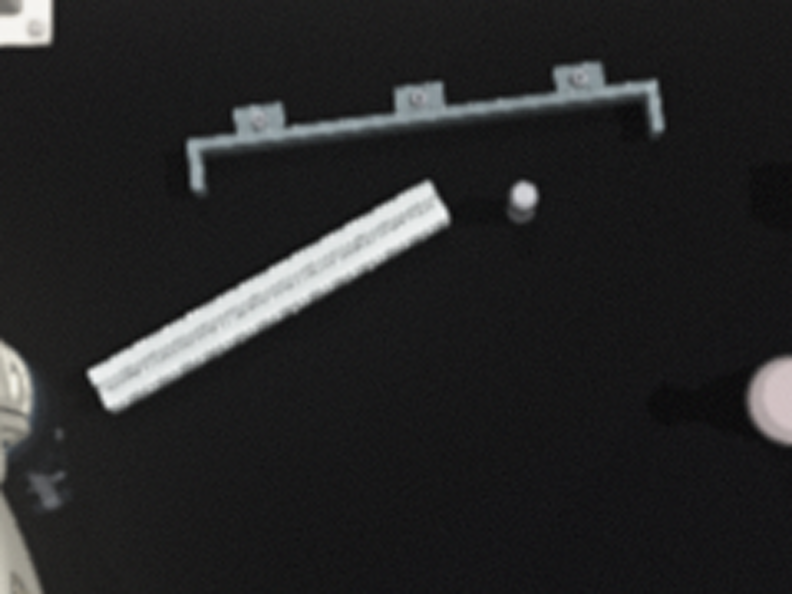

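View pics/s6.png

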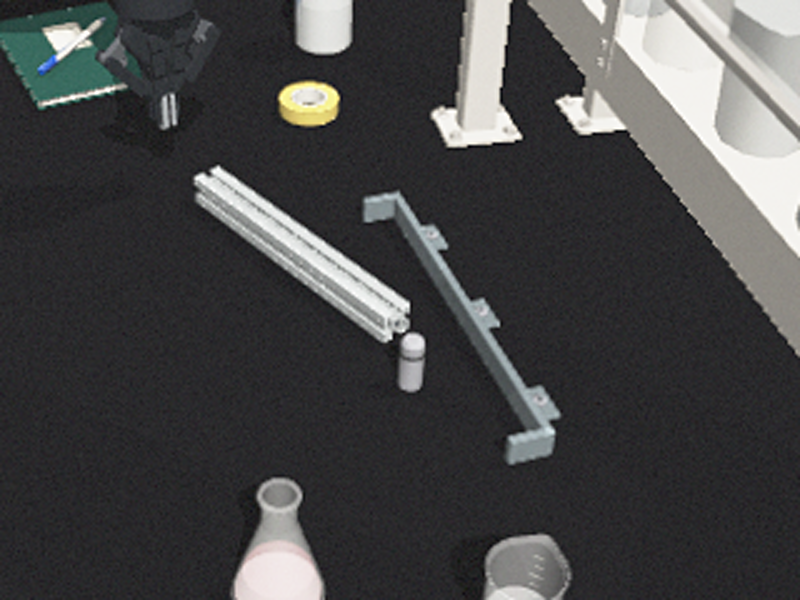

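```bash
python3 e.py 104 391 440 202; python3 - <<'E'
from h import *
print(bar("top"))
u=(200+523/3.3-.35,150+195/3.3-.35);print(p2w("top",[u],50))
post=np.array([607.4,-111])
for c in ([542.5,71.5,28.0],[544.1,72,28.3]):
    a=np.radians(c[2]);n=np.array([np.cos(a),np.sin(a)]);r=np.array([np.sin(a),-np.cos(a)]);P=np.array(c[:2])+140*r
    print((P-post)@n,(P-post)@r,np.array(c[:2])-140*r)
E
```

```text
world ends [[476.9, 189.9], [608.1, -52.1]] len 275.3 ctr [542.5  68.9] yaw 28.4
bay ends [[-169.5, 251.8], [-63.5, -2.2]]
(array([545.3237133 ,  71.11653153,  28.81234132]), np.float64(0.09694584153363947), 0.93)
[[ 607.09209829 -110.90569147   50.        ]]
28.375261431880702 -51.60664012155848 [476.77398121 195.112663  ]
31.023925778492387 -51.13713932485907 [477.72765073 195.26682949]
```

Emit:
arm_command --commands '[{"dx":1.8,"dy":0.58,"dz":0,"ax":0,"ay":0,"az":-3.5},{"dx":0,"dy":0,"dz":3,"ax":0,"ay":0,"az":0},{"dx":0,"dy":0,"dz":2.7,"ax":0,"ay":0,"az":0},{"dx":0,"dy":0,"dz":0.3,"ax":0,"ay":0,"az":0}]'

```text
clock: 11.02
tcp_pos: [461.6, 226.8, 19.3]
tool_rot: [179.7, -0.0, 30.3]
force: [0.0, 0.6, -0.0]
opening: 0.3
```

Emit:
arm_command --commands '[{"dx":-0.15,"dy":1.0,"dz":0.2,"ax":0,"ay":0,"az":1.9},{"dx":0,"dy":0.8,"dz":0,"ax":0,"ay":0,"az":0},{"dx":0,"dy":0.5,"dz":0,"ax":0,"ay":0,"az":0},{"dx":0,"dy":0.5,"dz":0,"ax":0,"ay":0,"az":0},{"dx":0,"dy":0.7,"dz":0,"ax":0,"ay":0,"az":0},{"dx":0,"dy":0.7,"dz":0,"ax":0,"ay":0,"az":0},{"dx":0,"dy":0.7,"dz":0,"ax":0,"ay":0,"az":0},{"dx":0,"dy":0.7,"dz":0,"ax":0,"ay":0,"az":0},{"dx":0,"dy":0.7,"dz":0,"ax":0,"ay":0,"az":0},{"dx":0,"dy":0.7,"dz":0,"ax":0,"ay":0,"az":0},{"dx":0,"dy":0.7,"dz":0,"ax":0,"ay":0,"az":0}]'

```text
clock: 12.4
tcp_pos: [500.4, 154.3, 20.2]
tool_rot: [179.7, -0.2, 28.5]
force: [-0.1, 0.9, -0.9]
opening: -0.3
```

```bash
python3 t.py 7;python3 st.py 7
```

```text
[500.42460428 154.25346029  20.15642077] [179.73992891  -0.21764598  28.45681366] [-0.08820769  0.90577751 -0.93056362]
12.45 [500.9 153.6  20.2] [179.7  -0.2  28.4] [0.7 0.2 0.4] 0.2598569085171673
side (array([573.518319  ,  19.61687537,  28.20232138]), np.float64(0.15529683310138828), 0.73)
bay frame -90.6 72.6 22.4
```

View pics/t7.png

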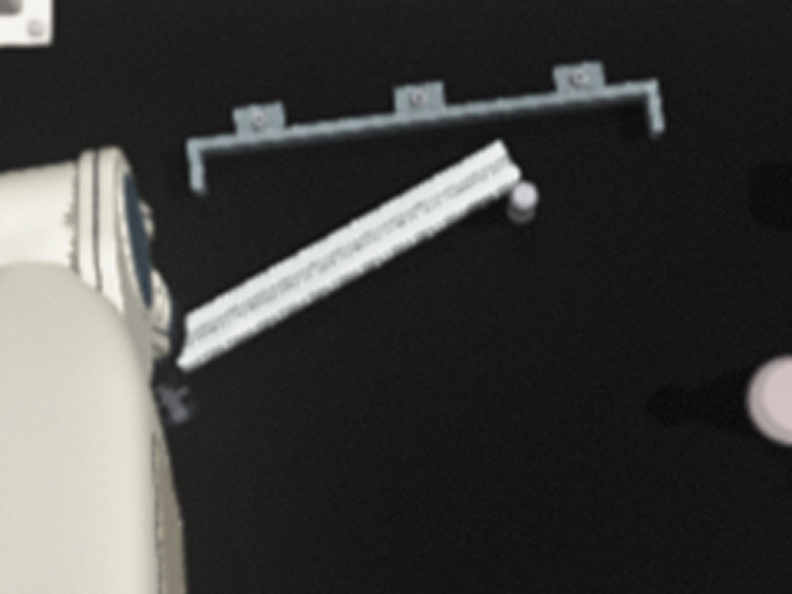

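View pics/s7.png

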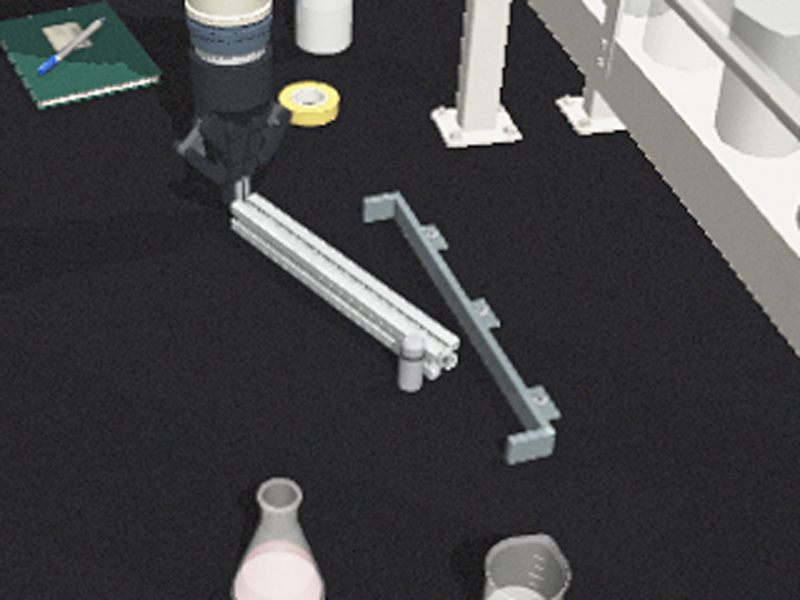

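Emit:
arm_command --commands '[{"dx":0,"dy":0.7,"dz":0,"ax":0,"ay":0,"az":0},{"dx":0,"dy":0.7,"dz":0,"ax":0,"ay":0,"az":0},{"dx":0,"dy":0.7,"dz":0,"ax":0,"ay":0,"az":0},{"dx":0,"dy":0.7,"dz":0,"ax":0,"ay":0,"az":0},{"dx":0,"dy":0.7,"dz":0,"ax":0,"ay":0,"az":0},{"dx":0,"dy":0.7,"dz":0,"ax":0,"ay":0,"az":0}]'

```text
clock: 13.3
tcp_pos: [521.4, 115.4, 20.3]
tool_rot: [179.8, -0.2, 28.5]
force: [-0.7, 1.4, -0.4]
opening: -0.2
```

```bash
python3 t.py 8;python3 st.py 8
```

```text
[521.39099227 115.36749606  20.31498351] [179.75201848  -0.20944826  28.46905562] [-0.69830727  1.372506   -0.40632605]
13.35 [522.  114.7  20.4] [179.7  -0.2  28.4] [ 0.7 -0.  -0.8] -0.24991478421407778
side (array([593.32846782, -18.16033929,  28.60161173]), np.float64(0.12487764176765671), 0.57)
bay frame -74.7 33.1 22.8
```

View pics/t8.png

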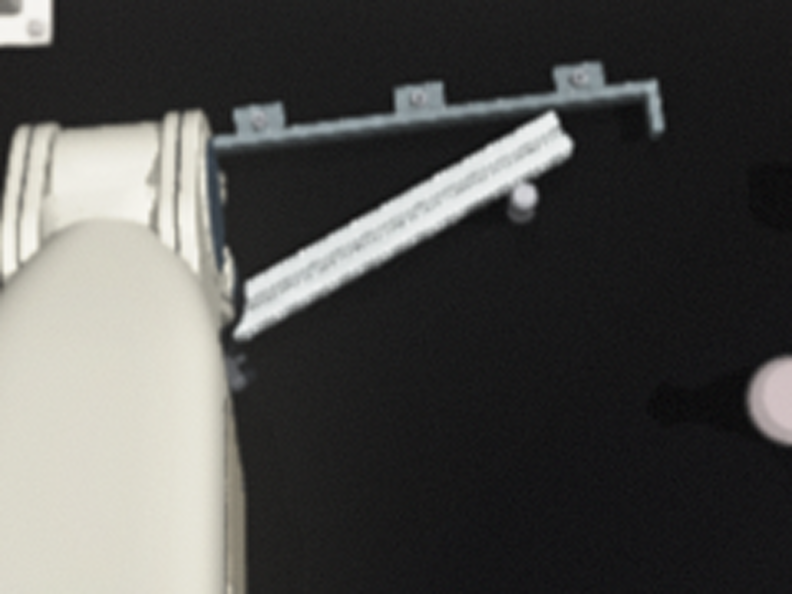

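View pics/s8.png

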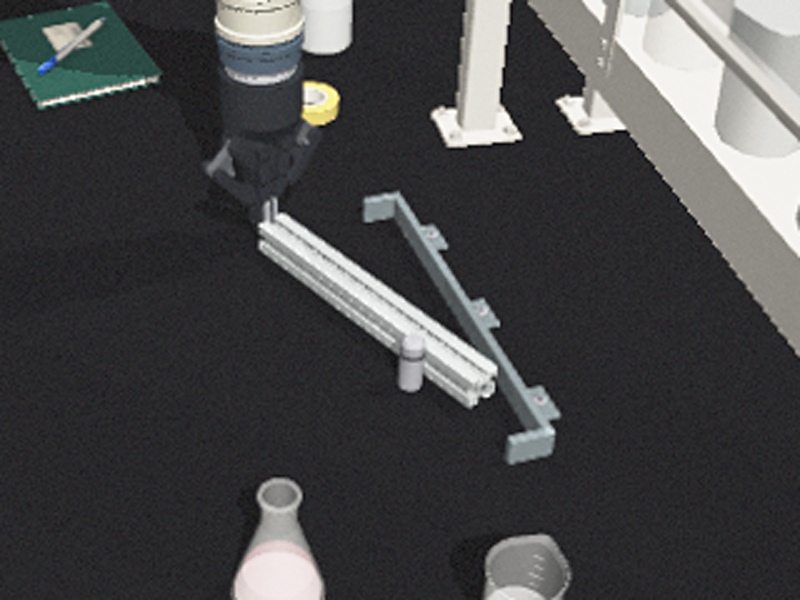

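Emit:
arm_command --commands '[{"dx":0,"dy":-1.6,"dz":0,"ax":0,"ay":0,"az":0},{"dx":-2.6,"dy":0,"dz":0,"ax":0,"ay":0,"az":0},{"dx":-2.6,"dy":0,"dz":0,"ax":0,"ay":0,"az":0},{"dx":0,"dy":1.6,"dz":0,"ax":0,"ay":0,"az":0},{"dx":0,"dy":1.6,"dz":0.2,"ax":0,"ay":0,"az":0},{"dx":0,"dy":1.6,"dz":0,"ax":0,"ay":0,"az":0},{"dx":1.0,"dy":0,"dz":0,"ax":0,"ay":0,"az":0}]'

```text
clock: 14.32
tcp_pos: [500.0, 68.6, 18.8]
tool_rot: [179.7, -0.3, 28.5]
force: [0.9, 0.4, -0.5]
opening: -0.3
```

```bash
python3 t.py 9
```

```text
[499.98366814  68.55299804  18.80928743] [179.66939213  -0.34555689  28.54679936] [ 0.89433656  0.43281908 -0.45317174]
```

View pics/t9.png

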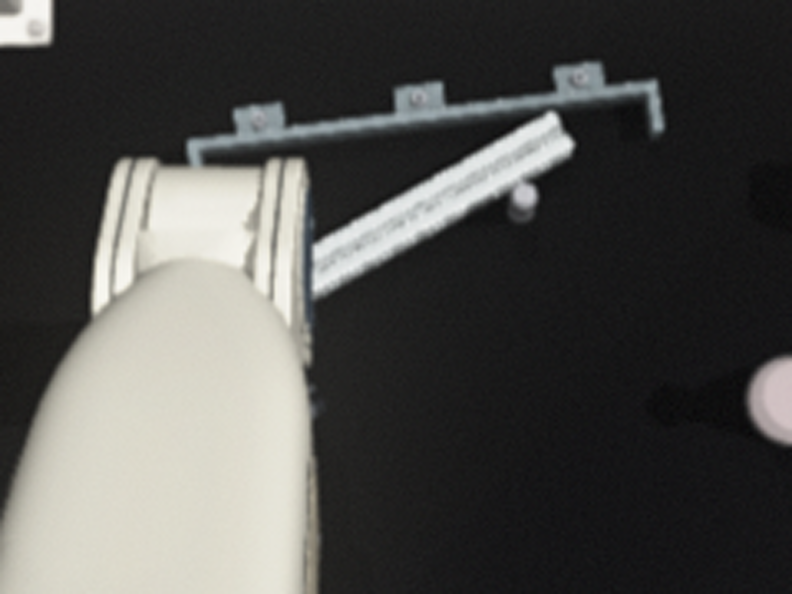

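Emit:
arm_command --commands '[{"dx":0.6,"dy":0,"dz":0,"ax":0,"ay":0,"az":0},{"dx":0.5,"dy":0,"dz":0,"ax":0,"ay":0,"az":0},{"dx":0.6,"dy":0,"dz":0,"ax":0,"ay":0,"az":1.5},{"dx":0.6,"dy":0,"dz":0,"ax":0,"ay":0,"az":1.5},{"dx":0.6,"dy":0,"dz":0,"ax":0,"ay":0,"az":1.5},{"dx":0.6,"dy":0,"dz":0,"ax":0,"ay":0,"az":1.5},{"dx":0.6,"dy":0,"dz":0,"ax":0,"ay":0,"az":1.5},{"dx":0.6,"dy":0,"dz":0,"ax":0,"ay":0,"az":1.5}]'

```text
clock: 15.38
tcp_pos: [545.7, 92.2, 18.6]
tool_rot: [179.8, -0.4, 19.0]
force: [-1.1, -0.6, -0.5]
opening: -0.1
```

```bash
python3 t.py 10; python3 st.py 10
```

```text
[545.66226955  92.16191784  18.64573743] [179.78630293  -0.3548169   19.00979645] [-1.06908536 -0.64906543 -0.52756032]
15.425 [546.5  92.3  18.7] [179.8  -0.4  18.9] [ 0.6  0.8 -0.3] 0.051289710131824075
side (array([609.43717389, -15.19648319,  16.30305174]), np.float64(0.155045999442431), 0.85)
bay frame -58.4 34.4 10.5
```

View pics/t10.png

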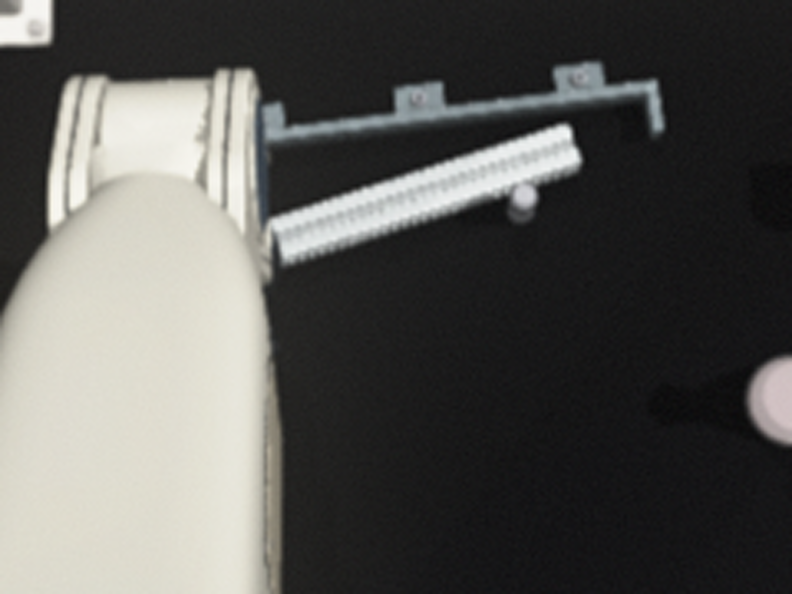

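View pics/s10.png

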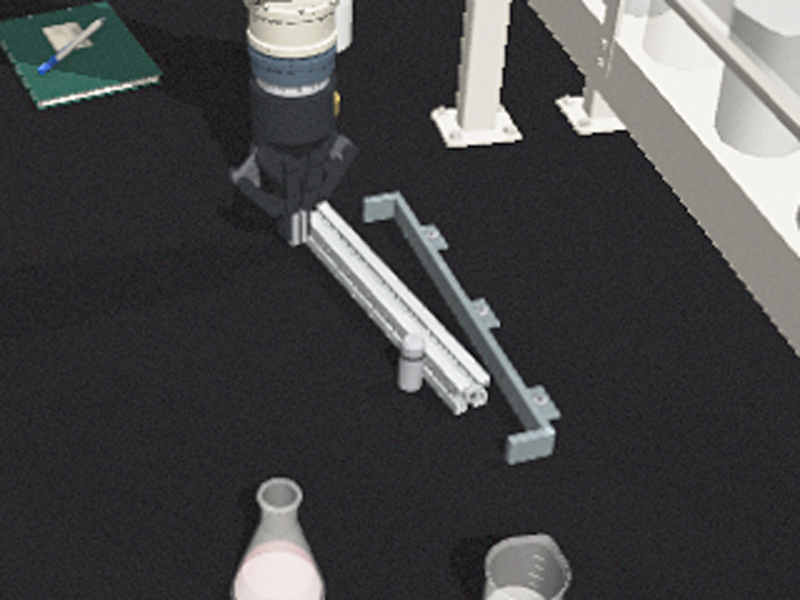

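Emit:
arm_command --commands '[{"dx":-1.5,"dy":0,"dz":0,"ax":0,"ay":0,"az":2.6},{"dx":0,"dy":-1.8,"dz":0,"ax":0,"ay":0,"az":0},{"dx":0,"dy":-1.8,"dz":0,"ax":0,"ay":0,"az":0},{"dx":0,"dy":-1.8,"dz":0,"ax":0,"ay":0,"az":0},{"dx":2.3,"dy":0,"dz":0,"ax":0,"ay":0,"az":0},{"dx":2.3,"dy":0,"dz":0,"ax":0,"ay":0,"az":0},{"dx":0,"dy":0,"dz":0,"ax":0,"ay":0,"az":0}]'

```text
clock: 16.4
tcp_pos: [557.3, 158.6, 19.2]
tool_rot: [179.8, -0.4, 16.4]
force: [-1.0, 0.1, -0.9]
opening: -0.3
```

```bash
python3 t.py 11; python3 st.py 11; python3 -c "
from h import *
print(bar('top'))"
```

```text
[557.25281292 158.55150912  19.17834953] [179.81322944  -0.4152261   16.44620059] [-0.96153952  0.13498307 -0.8553996 ]
16.45 [556.1 158.3  19. ] [179.8  -0.3  16.4] [-0.4  0.1  0.3] 0.09797811221363006
side (array([609.07662105, -15.6812152 ,  16.63367288]), np.float64(0.10838575783124717), 0.73)
bay frame -58.8 33.9 10.8
(array([610.42158469, -16.26705508,  16.43132245]), np.float64(0.06803252719400148), 0.78)
```

View pics/t11.png

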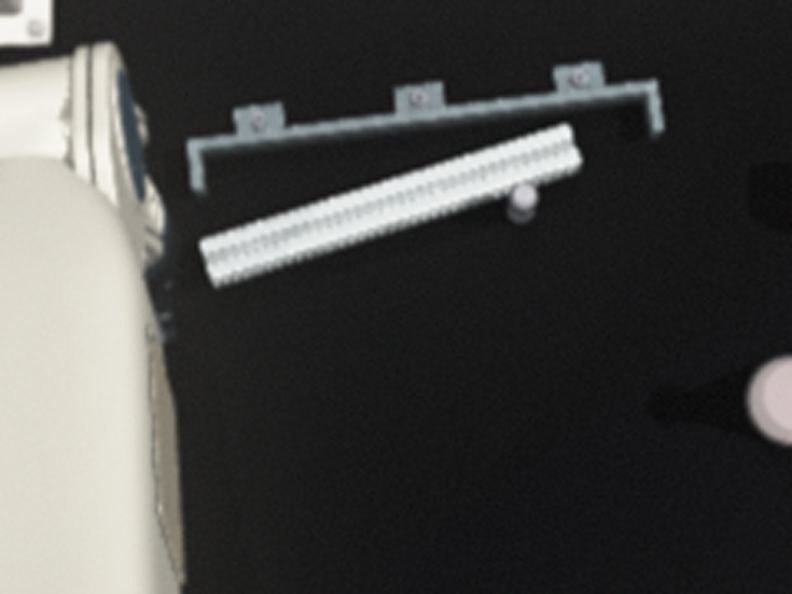

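View pics/s11.png

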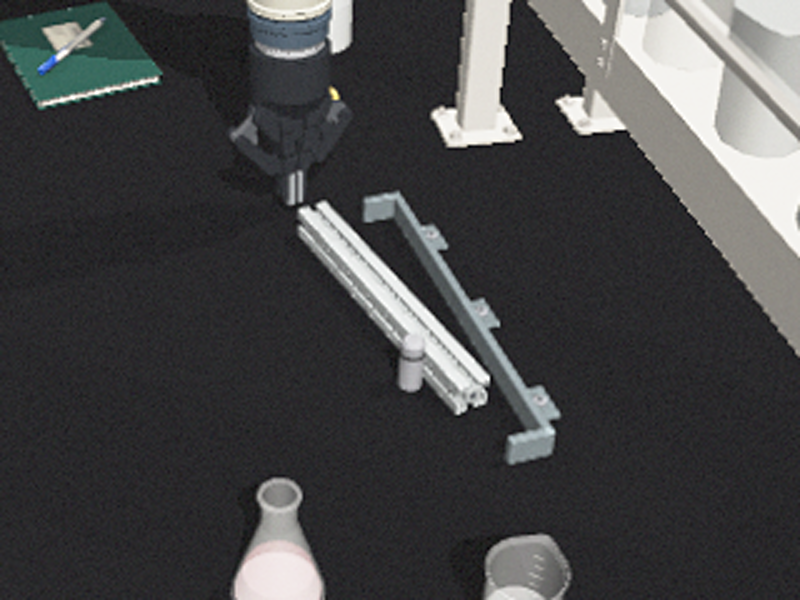

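Emit:
arm_command --commands '[{"dx":0.15,"dy":1.2,"dz":0,"ax":0,"ay":0,"az":0},{"dx":0,"dy":1.0,"dz":0,"ax":0,"ay":0,"az":0},{"dx":0,"dy":0.6,"dz":0,"ax":0,"ay":0,"az":0},{"dx":0,"dy":0.5,"dz":0,"ax":0,"ay":0,"az":0},{"dx":0,"dy":0.6,"dz":0,"ax":0,"ay":0,"az":0},{"dx":0,"dy":0.6,"dz":0,"ax":0,"ay":0,"az":0},{"dx":0,"dy":0.6,"dz":0,"ax":0,"ay":0,"az":0},{"dx":0,"dy":0.6,"dz":0,"ax":0,"ay":0,"az":0}]'

```text
clock: 17.65
tcp_pos: [573.3, 99.1, 19.7]
tool_rot: [179.9, -0.3, 16.3]
force: [-1.0, 1.4, 0.3]
opening: -0.4
```

```bash
python3 t.py 12; python3 st.py 12; python3 -c "
from h import *
print(bar('top'))"
```

```text
[573.31645466  99.05158674  19.68156322] [179.9009589   -0.32173511  16.34651537] [-1.02776495  1.42694424  0.28616616]
17.7 [573.6  98.4  19.7] [179.9  -0.3  16.3] [-0.7  0.   0.3] -0.14989878088672307
side (array([618.26937209, -47.68812891,  16.14169809]), np.float64(0.1239959615282427), 0.91)
bay frame -52.9 1.2 10.3
(array([619.3390159 , -48.36545553,  16.41255856]), np.float64(0.10639183843431188), 0.91)
```

View pics/t12.png

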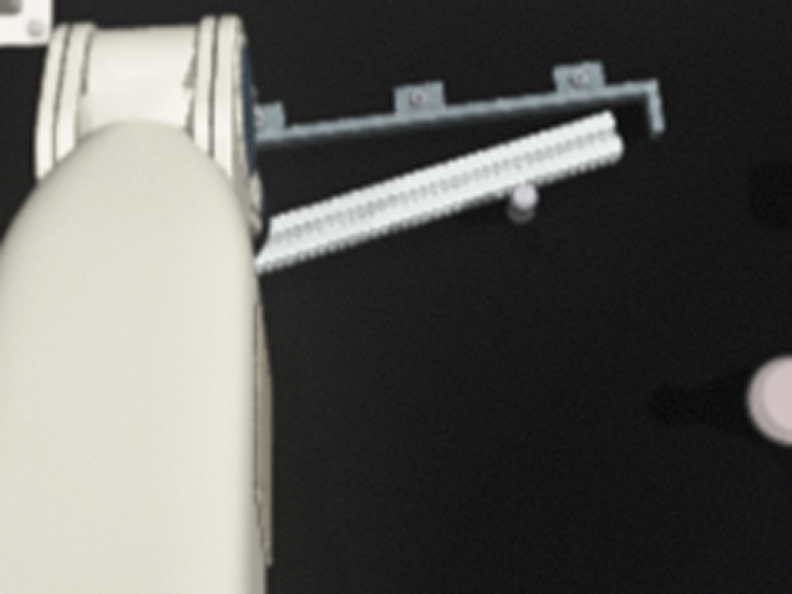

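View pics/s12.png

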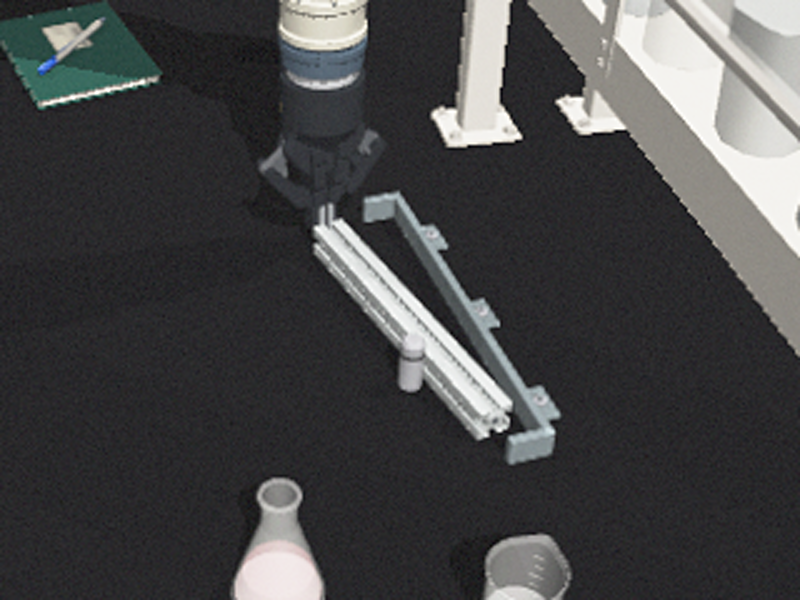

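Emit:
arm_command --commands '[{"dx":0,"dy":-2.0,"dz":0,"ax":0,"ay":0,"az":0},{"dx":0,"dy":0,"dz":-3.5,"ax":0,"ay":0,"az":0},{"dx":0,"dy":0,"dz":-3.5,"ax":0,"ay":0,"az":0},{"dx":-1.1,"dy":3.35,"dz":0,"ax":0,"ay":0,"az":0},{"dx":-1.1,"dy":3.35,"dz":0,"ax":0,"ay":0,"az":0},{"dx":-1.1,"dy":3.35,"dz":0,"ax":0,"ay":0,"az":0},{"dx":-1.1,"dy":3.35,"dz":0,"ax":0,"ay":0,"az":0},{"dx":0,"dy":0,"dz":0,"ax":0,"ay":0,"az":-10},{"dx":0,"dy":0,"dz":0,"ax":0,"ay":0,"az":-10},{"dx":0,"dy":0,"dz":0,"ax":0,"ay":0,"az":-10},{"dx":0,"dy":0,"dz":0,"ax":0,"ay":0,"az":-10},{"dx":0,"dy":0,"dz":0,"ax":0,"ay":0,"az":-10},{"dx":0,"dy":0,"dz":0,"ax":0,"ay":0,"az":-10},{"dx":0,"dy":0,"dz":0,"ax":0,"ay":0,"az":-10},{"dx":0,"dy":0,"dz":0,"ax":0,"ay":0,"az":-10},{"dx":0,"dy":0,"dz":0,"ax":0,"ay":0,"az":-9.5}]' --fingers 8.5

```text
clock: 19.9
tcp_pos: [559.1, -8.2, 92.2]
tool_rot: [179.7, 0.1, 109.4]
force: [0.3, -0.1, 0.2]
opening: 85.0
```

Emit:
arm_command --commands '[{"dx":-1.5,"dy":-0.1,"dz":0.5,"ax":0,"ay":0,"az":3.0},{"dx":0,"dy":0,"dz":3,"ax":0,"ay":0,"az":0},{"dx":0,"dy":0,"dz":1.5,"ax":0,"ay":0,"az":0},{"dx":0,"dy":0,"dz":0,"ax":0,"ay":0,"az":0}]'

```text
clock: 20.4
tcp_pos: [564.2, -22.6, 40.8]
tool_rot: [179.7, 0.1, 105.4]
force: [-0.7, -0.1, 1.6]
opening: 84.6
```

```bash
python3 t.py 13; python3 st.py 13; python3 - <<'E'
from h import *
s=observe();f=eyes.grab_frame("wrist");cv2.imwrite("pics/w13.png",f[:,:,::-1])
print(s["tcp_pos"],s["tool_rot"],w2wrist(boxc(618.8,-48,16.3),s).round(0).tolist())
E
```

```text
[564.23314508 -22.6246495   40.75571453] [1.79667725e+02 1.23702231e-01 1.05398501e+02] [-0.65349584 -0.12071919  1.62458059]
20.45 [564.6 -22.7  41.4] [1.796e+02 1.000e-01 1.054e+02] [-0.7 -0.3  0.2] 84.94575195379849
side (array([617.90700008, -46.45417295,  16.30721261]), np.float64(0.4983747813846351), 0.6)
bay frame -53.1 2.4 10.5
[565.09307761 -22.6569418   42.31415872] [179.52785571   0.18748532 105.51126997] [[-31.0, 328.0], [527.0, 327.0], [-16.0, 378.0], [518.0, 380.0], [-76.0, 357.0], [560.0, 360.0], [-56.0, 412.0], [547.0, 419.0]]
```

View pics/s13.png

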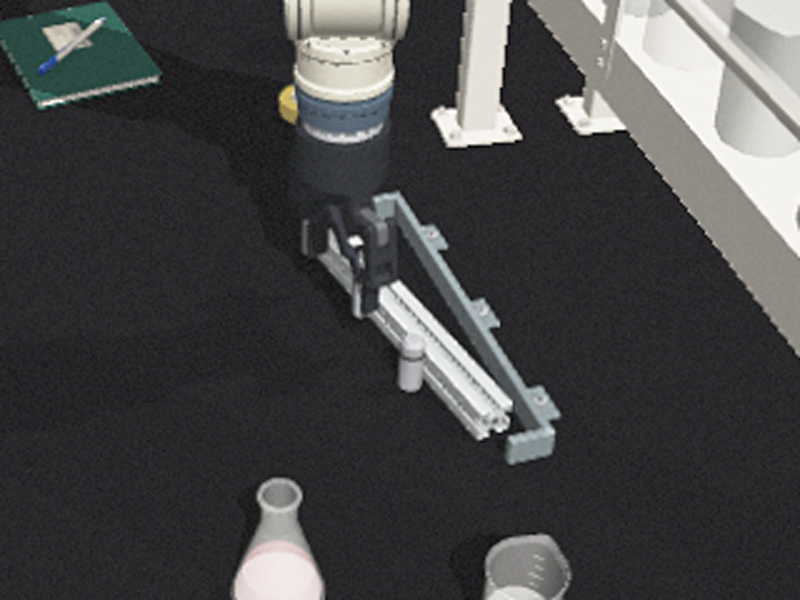

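View pics/w13.png

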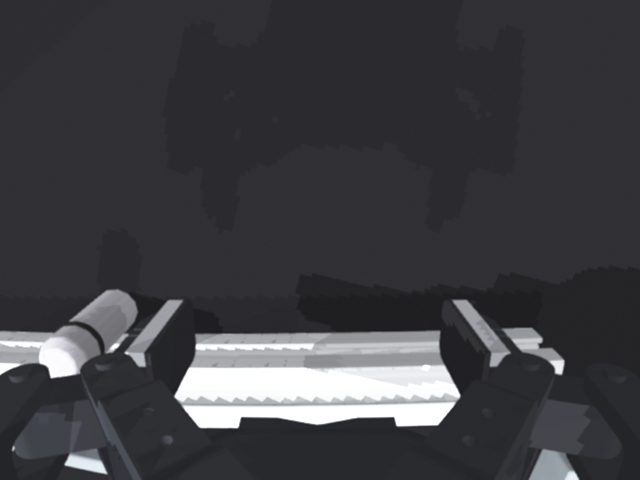

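View pics/t13.png

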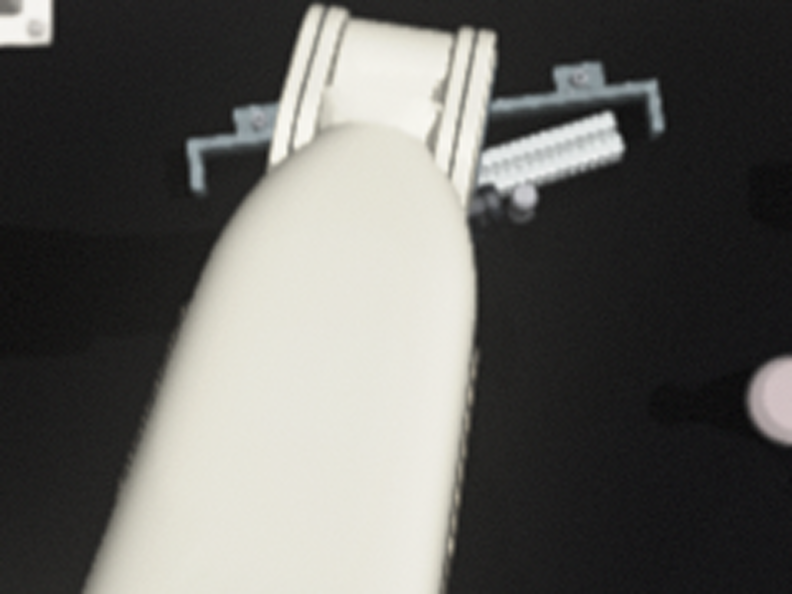

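```bash
python3 - <<'E'
from h import *
def tri(t,s):
    P=[]
    for n,uv in(("top",t),("side",s)):
        a=p2w(n,[uv],0)[0];o=cal(n)[2][:3,3];P.append((o,(a-o)/np.linalg.norm(a-o)))
    M=sum(np.eye(3)-np.outer(d,d) for o,d in P);b=sum((np.eye(3)-np.outer(d,d))@o for o,d in P);x=np.linalg.solve(M,b)
    return x.round(0),[np.linalg.norm((np.eye(3)-np.outer(d,d))@(x-o)).round(1) for o,d in P]
print(tri((350,162),(344,136)))
for z in(200,250,300,350,370): print(z,"housing",p2w("top",[(300,152),(350,160)],z).round(0).tolist(),"shelf",p2w("top",[(300,125)],z).round(0).tolist(),"rail",p2w("top",[(300,99),(120,105)],z).round(0).tolist())
# shelf corner bottom front right: side ~(530,350)? print x at guesses
f=eyes.grab_frame("side");cv2.imwrite("pics/full14.png",f[:,:,::-1])
E
```

```text
(array([614., -81., 328.]), [np.float64(18.1), np.float64(18.1)])
200 housing [[699.0, 16.0, 200.0], [678.0, -89.0, 200.0]] shelf [[759.0, 15.0, 200.0]] rail [[819.0, 14.0, 200.0], [819.0, 407.0, 200.0]]
250 housing [[682.0, 13.0, 250.0], [662.0, -87.0, 250.0]] shelf [[739.0, 13.0, 250.0]] rail [[796.0, 12.0, 250.0], [796.0, 387.0, 250.0]]
300 housing [[665.0, 11.0, 300.0], [646.0, -85.0, 300.0]] shelf [[720.0, 10.0, 300.0]] rail [[774.0, 9.0, 300.0], [774.0, 367.0, 300.0]]
350 housing [[647.0, 8.0, 350.0], [630.0, -82.0, 350.0]] shelf [[700.0, 8.0, 350.0]] rail [[751.0, 7.0, 350.0], [751.0, 348.0, 350.0]]
370 housing [[641.0, 8.0, 370.0], [623.0, -81.0, 370.0]] shelf [[692.0, 7.0, 370.0]] rail [[742.0, 6.0, 370.0], [742.0, 340.0, 370.0]]
```

View pics/full14.png

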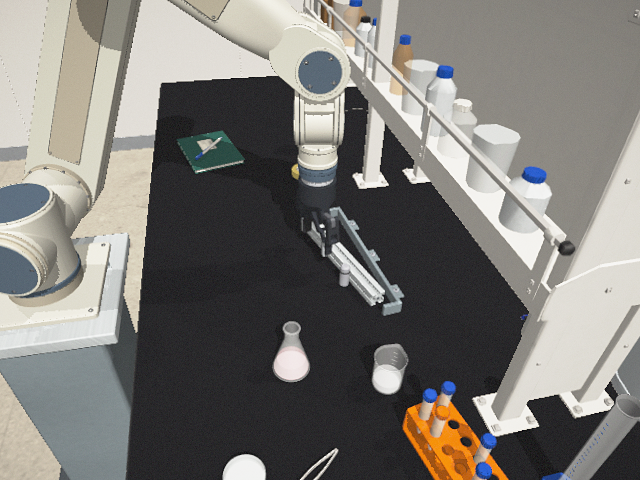

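Emit:
arm_command --commands '[{"dx":1.2,"dy":0,"dz":0,"ax":0.4,"ay":0,"az":-0.8},{"dx":0,"dy":0,"dz":2.0,"ax":0,"ay":0,"az":0},{"dx":0,"dy":0,"dz":1.5,"ax":0,"ay":0,"az":0},{"dx":0,"dy":0.2,"dz":0,"ax":0,"ay":0,"az":0}]'

```text
clock: 21.15
tcp_pos: [564.4, -8.6, 8.4]
tool_rot: [179.8, 0.3, 106.4]
force: [0.6, -0.3, 0.1]
opening: 84.9
```

Emit:
arm_command --commands '[{"dx":0,"dy":0.8,"dz":0.2,"ax":0,"ay":0,"az":0},{"dx":0,"dy":0.6,"dz":0,"ax":0,"ay":0,"az":0},{"dx":0,"dy":0.58,"dz":0,"ax":0,"ay":0,"az":1.5},{"dx":0,"dy":0.58,"dz":0,"ax":0,"ay":0,"az":1.5},{"dx":0,"dy":0.58,"dz":0,"ax":0,"ay":0,"az":1.5},{"dx":0,"dy":0.58,"dz":0,"ax":0,"ay":0,"az":1.5},{"dx":0,"dy":0.58,"dz":0,"ax":0,"ay":0,"az":1.5},{"dx":0,"dy":0.5,"dz":0,"ax":0,"ay":0,"az":1.5}]'

```text
clock: 22.15
tcp_pos: [614.6, 3.7, 7.6]
tool_rot: [179.7, 0.2, 96.8]
force: [-0.8, 0.2, -1.0]
opening: 85.0
```

```bash
python3 t.py 15; python3 st.py 15
```

```text
[614.57406172   3.72733792   7.60966674] [179.72532551   0.23251394  96.81551671] [-0.80523569  0.20829638 -1.00181976]
22.2 [615.2   3.7   7.6] [179.7   0.2  96.7] [-1.2  0.1 -0. ] 85.01906687611633
side (array([ 661.21722138, -170.83468694,    4.69143445]), np.float64(0.4676770708283313), 0.61)
bay frame -22.6 -125.7 -1.1
```

View pics/s15.png

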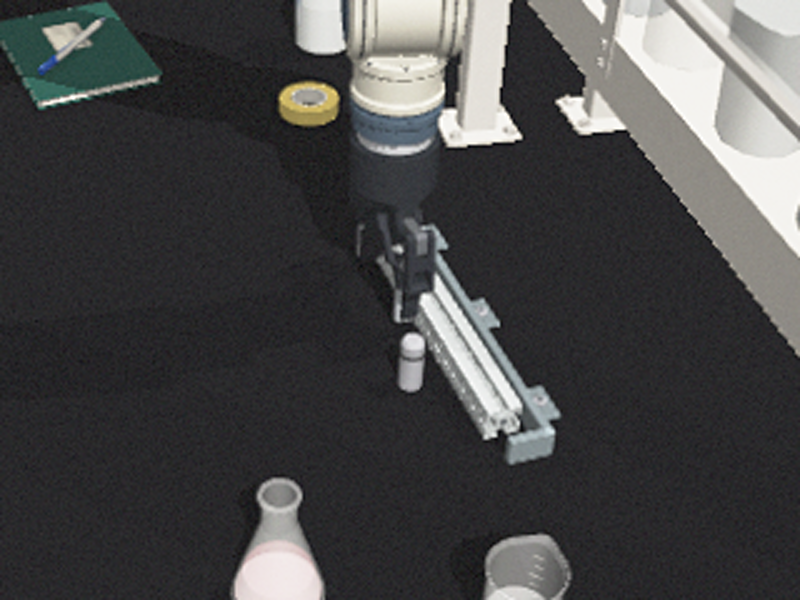

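View pics/t15.png

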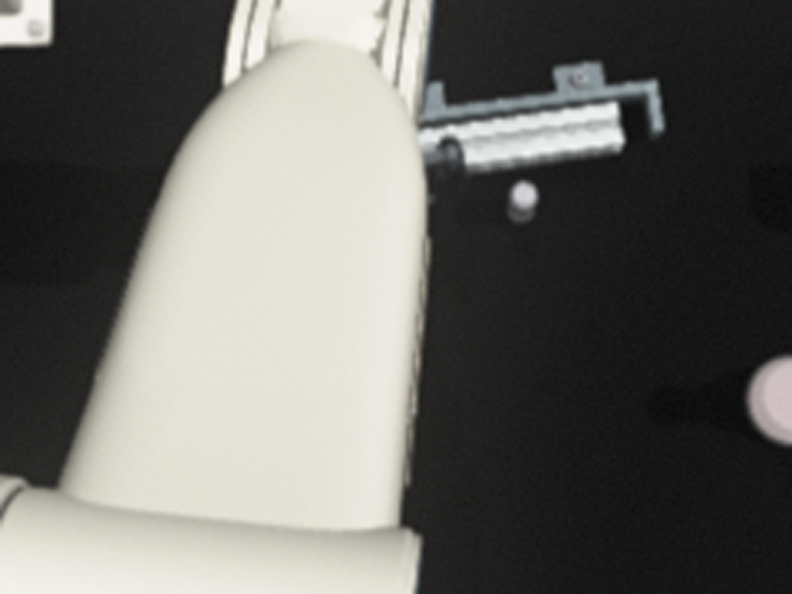

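Emit:
arm_command --commands '[{"dx":0,"dy":0.35,"dz":0,"ax":0,"ay":0,"az":0.5},{"dx":0,"dy":0.35,"dz":0,"ax":0,"ay":0,"az":0.4}]'

```text
clock: 22.55
tcp_pos: [621.3, 4.4, 7.7]
tool_rot: [179.7, 0.2, 96.0]
force: [-1.9, -0.3, -0.8]
opening: 84.8
```

Emit:
arm_command --commands '[{"dx":0,"dy":0.25,"dz":0,"ax":0,"ay":0,"az":0}]'

```text
clock: 22.68
tcp_pos: [623.8, 4.6, 7.7]
tool_rot: [179.8, 0.2, 95.9]
force: [-2.2, -0.5, 0.5]
opening: 84.9
```

```bash
python3 t.py 16; python3 st.py 16
```

```text
[623.80172479   4.64265946   7.67990559] [179.75717386   0.23379637  95.9499292 ] [-2.15399504 -0.48069208  0.46395227]
22.725 [623.8   4.6   7.7] [179.8   0.2  96. ] [-0.8 -0.3 -0.8] 84.15407802807839
side (array([ 669.10647815, -173.69877782,    5.68133838]), np.float64(0.44282791997206), 0.83)
bay frame -15.0 -129.3 -0.1
```

View pics/s16.png

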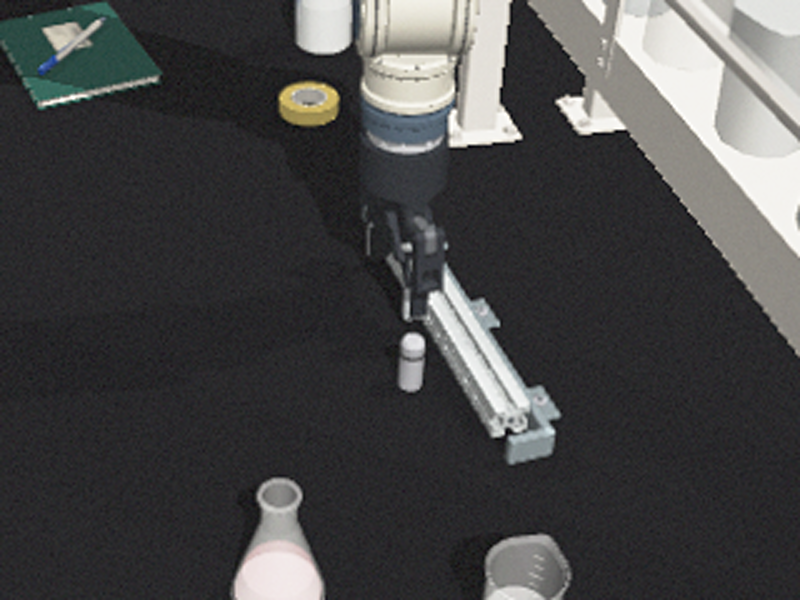

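View pics/t16.png

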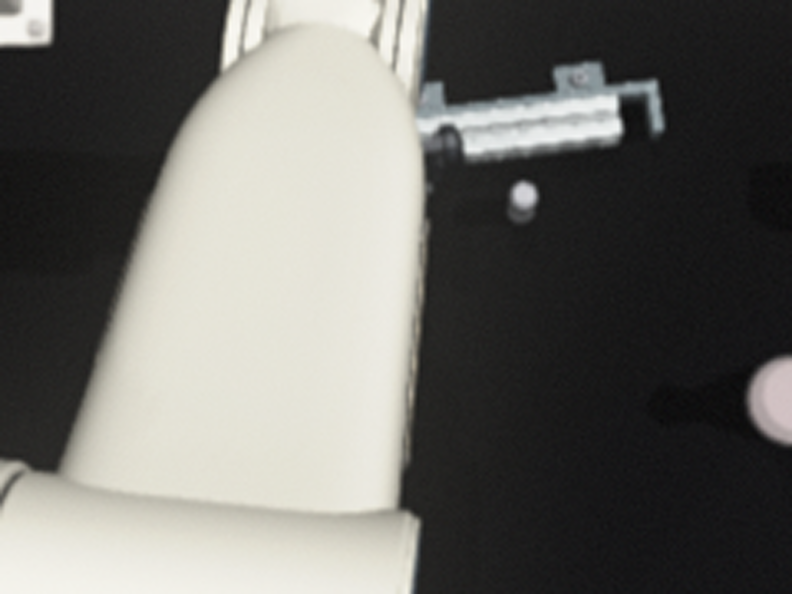

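Nearly seated, and still only sliding friction on the wrist. I'll continue in 2 mm steps until the force rises.

Emit:
arm_command --commands '[{"dx":0,"dy":0.2,"dz":0,"ax":0,"ay":0,"az":0}]'

```text
clock: 22.95
tcp_pos: [623.9, 4.7, 7.6]
tool_rot: [180.0, 0.2, 96.0]
force: [-15.7, -3.2, 11.0]
opening: 84.9
```

Emit:
arm_command --commands '[{"dx":0,"dy":0.2,"dz":0,"ax":0,"ay":0,"az":0}]'

```text
clock: 23.08
tcp_pos: [623.8, 4.7, 7.6]
tool_rot: [-179.8, 0.3, 96.0]
force: [-12.1, -2.8, 8.6]
opening: 84.8
```

Emit:
arm_command --commands '[{"dx":0,"dy":-0.5,"dz":0,"ax":0,"ay":0,"az":0},{"dx":0,"dy":-2.0,"dz":0,"ax":0,"ay":0,"az":0},{"dx":0,"dy":-3.0,"dz":-2,"ax":0,"ay":0,"az":0},{"dx":0,"dy":-4,"dz":-4,"ax":0,"ay":0,"az":0},{"dx":0,"dy":-4,"dz":-4,"ax":0,"ay":0,"az":0},{"dx":3,"dy":-3,"dz":-2,"ax":0,"ay":0,"az":0},{"dx":5,"dy":0,"dz":0,"ax":0,"ay":0,"az":0},{"dx":5,"dy":0,"dz":0,"ax":0,"ay":0,"az":0},{"dx":5,"dy":0,"dz":0,"ax":0,"ay":0,"az":0},{"dx":5,"dy":0,"dz":0,"ax":0,"ay":0,"az":0},{"dx":5,"dy":0,"dz":0,"ax":0,"ay":0,"az":0}]'

```text
clock: 24.45
tcp_pos: [429.7, 271.6, 133.3]
tool_rot: [179.1, 0.2, 95.6]
force: [0.2, -0.1, -0.4]
opening: 84.9
```

```bash
python3 t.py 17; python3 st.py 17;python3 -c "
from h import *
print(bar('top'))"
```

```text
[429.74641409 271.57683566 133.25331431] [179.12838707   0.18001117  95.58241832] [ 0.22249825 -0.06143552 -0.35976426]
24.5 [429.2 276.2 133.3] [179.1   0.   95.7] [-0.8  2.3 -0.6] 85.01981619619521
side (array([655.86114241, -42.7818833 ,   5.38495105]), np.float64(0.08265321096774922), 0.62)
bay frame -15.0 2.2 -0.4
(array([656.59788635, -45.36541125,   5.9598829 ]), np.float64(0.06724635672879281), 0.64)
```

View pics/s17.png

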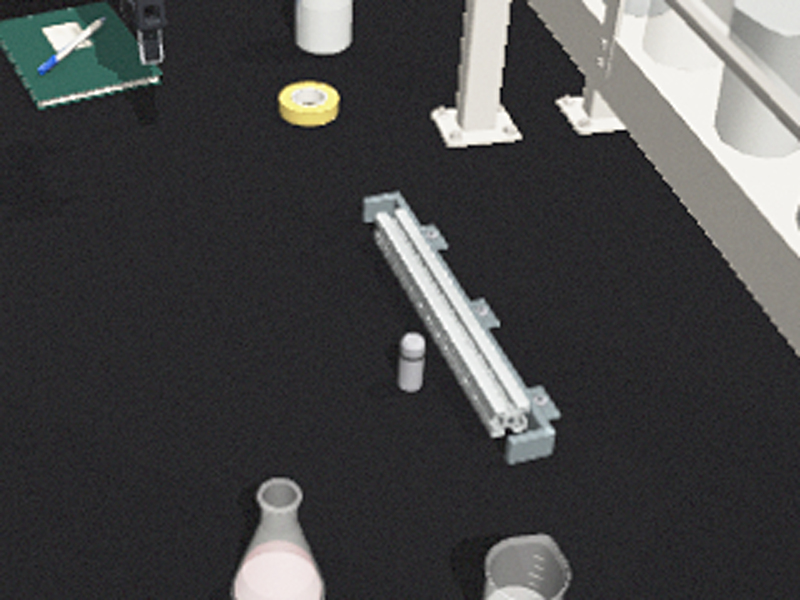

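View pics/t17.png

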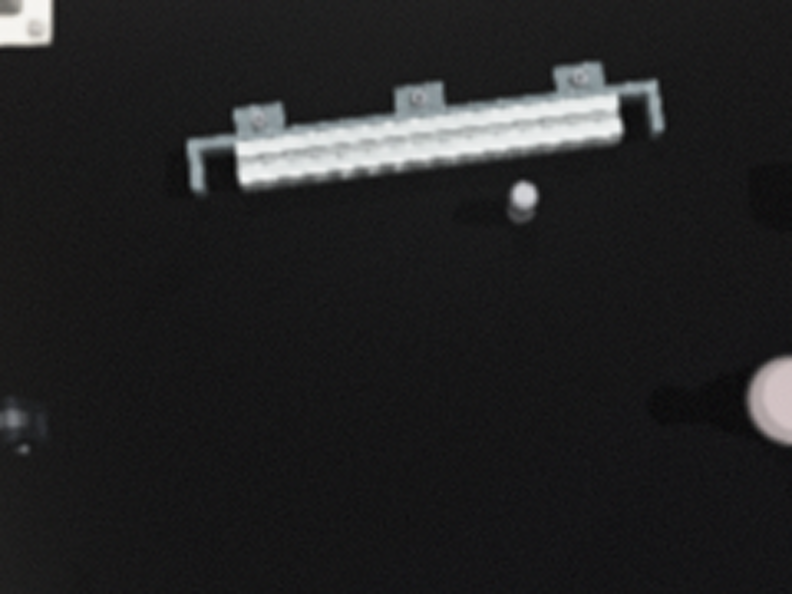

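Emit:
arm_command --commands '[{"dx":0,"dy":0,"dz":0,"ax":0,"ay":0,"az":0},{"dx":0,"dy":0,"dz":0,"ax":0,"ay":0,"az":0}]'

```text
clock: 24.95
tcp_pos: [430.3, 267.9, 133.0]
tool_rot: [179.2, 0.2, 95.5]
force: [-0.1, -0.0, 0.1]
opening: 85.2
```

```bash
python3 -c "
from h import *
print(ctrl.close_job(), observe()['clock'])"
```

```text
the job is handed in; nothing more can be done
the job is handed in; nothing more can be done
```

The bar is lying along the back fence between the two end stops, and the job was handed in at about 25 s with the gripper clear of everything.

**How it was done:** I turned and pushed the bar from its robot side with the open fingertips, then pushed its left-hand end until the right-hand end was behind the post. I swung it partway in, pushed it about 32 mm further right, then swung the left end in against the fence.

**Last checks:**
- **Side camera:** the bar's centre is at x = -15.0 mm in the bay frame, 2 mm left of the middle, at -0.4° yaw.
- **Top camera:** it agrees to within about 3 mm and 0.6°. Both pictures show the bar flat, with a gap at each end stop.
- **Forces:** sliding read 1–3 N. When the bar met the fence, the wrist force read about 19 N, including 11 N upward on the tool.
- **Bystanders:** the flask and tape look unmoved in the last side picture. The beaker is only partly in that picture and looks unmoved. I judged these by eye and didn't measure their positions again.

**Failed readings:** the bar position fits failed whenever the arm hid most of the bar. I ignored those and used the bar ends by eye or the tool's own position.

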